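# Bottle up the spent batteries for recycling

## Task

Pack up the spent AA batteries on the nightstand for the recycling point: push the one that is jammed across the yellow tray's chute back up to free it and lift it out, and put it and all the loose ones in the glass jar. Then close the jar with its lid: set the lid on the neck, turn it back (anticlockwise) until you feel the thread drop into place, and screw it forward (clockwise) until it is fully home. Leave the hard case, the acrylic cube and the wooden box where they are.

Things in the scene. Friction and masses are not known exactly. Their poses are not given: they have to be found in the camera images.
- tray: yellow plastic battery tray (gravity dispenser), fixed; 216 mm long (x), 82 wide (y), 46 high; origin under its centre, z up. x -105 to -42 mm: open front pan (floor 6 mm up, side walls 22 mm high, front lip 12). x -42 to +18: chute, floor rising straight from 6 to 24 mm height. x +18 to +104: open level hopper, floor 24 mm up, 74 mm wide inside, side walls to 46 mm height, back wall to 36.
- tray_throat (a point): point on the chute's floor where a cell lying across jams, x = -25 mm on the tray's centre line, 11 mm up (axes as the tray's). The cheeks narrow the chute evenly from 74 mm width at x = +18 to 46 mm at x = -42. Its plastic is smooth, the floor slopes at 17 degrees; a light push of closed fingers up the slope frees the cell.
- tray_slot (a point): mid of the 38 mm wide slot, along the tray's x, between two 3 mm cover strips that lie parallel to the chute's floor, 18 mm above it, over its two sides from x = -45 to +7 mm. A cell under the strips cannot be lifted out; closed fingers reaching down through the slot can push it up the slope onto the level hopper floor, where it stays.
- tray_hopper (a point): centre of the level hopper floor, 61 mm ahead of the tray's origin along its x, 24 mm up
- stuck_cell: spent AA cell, a plain dark cylinder 50.5 mm long and 14.5 mm in diameter, about 23 g, with a small steel nub on one end; origin at its centre, x along its axis. At the start it lies jammed across the tray's chute (its axis along the tray's y), under the cover strips. A light push frees it; let go on the slope it rolls back down.
- cell1: spent AA cell, a plain dark cylinder 50.5 mm long and 14.5 mm in diameter, about 23 g, with a small steel nub on one end; origin at its centre, x along its axis. Lies loose on the nightstand at the start, if it is there at all (four to six of the six are).
- cell2: spent AA cell, a plain dark cylinder 50.5 mm long and 14.5 mm in diameter, about 23 g, with a small steel nub on one end; origin at its centre, x along its axis. Lies loose on the nightstand at the start, if it is there at all (four to six of the six are).
- cell3: spent AA cell, a plain dark cylinder 50.5 mm long and 14.5 mm in diameter, about 23 g, with a small steel nub on one end; origin at its centre, x along its axis. Lies loose on the nightstand at the start, if it is there at all (four to six of the six are).
- cell4: spent AA cell, a plain dark cylinder 50.5 mm long and 14.5 mm in diameter, about 23 g, with a small steel nub on one end; origin at its centre, x along its axis. Lies loose on the nightstand at the start, if it is there at all (four to six of the six are).
- cell5: spent AA cell, a plain dark cylinder 50.5 mm long and 14.5 mm in diameter, about 23 g, with a small steel nub on one end; origin at its centre, x along its axis. Lies loose on the nightstand at the start, if it is there at all (four to six of the six are).
- cell6: spent AA cell, a plain dark cylinder 50.5 mm long and 14.5 mm in diameter, about 23 g, with a small steel nub on one end; origin at its centre, x along its axis. Lies loose on the nightstand at the start, if it is there at all (four to six of the six are).
- jar: straight glass jar, open at the start, held fast by its suction foot; body 94 mm in diameter, 98 mm high to the rim, mouth 73 mm in diameter, inner floor 5 mm up; origin under its centre, z up. Neck 80 mm in diameter, rim bevelled.
- jar_rim (a point): centre of the jar's mouth at rim height. Outside the neck are three equal thread flights 120 degrees apart, 4.5 mm proud; their starts must be felt or seen. A lid set on at random mostly rests on top of the flights, its origin 89 to 96 mm above the jar's; turned forward there it meets a stop, turned back (anticlockwise, at most 100 degrees) it drops 8 to 9 mm to 84.5 to 86 mm. It may drop in at once.
- jar_seat (a point): where the lid's origin is when fully home, 81 mm above the jar's origin. Once dropped in, the lid sinks 3.5 mm per 60 degrees as it is screwed clockwise (seen from above) by 60 to 85 degrees to a firm stop. Guided loosely by its ridge it drops and sinks by its own weight.
- lid: grey plastic screw lid, a cap 99 mm in diameter, 20.5 mm high, about 60 g, right way up on the nightstand at the start; origin at the centre of its underside (lower edge of the skirt), z up, x along the ridge. The skirt slips over the neck with about 1.5 mm play all round.
- lid_ridge (a point): middle of the lid's straight grip ridge, 30 mm above the lid's origin: the ridge is 60 mm long (lid's x), 12 mm thick (y), and stands from 20.5 to 39.5 mm above the origin
- top_middle (a point): middle of the nightstand's round white top, which is level, 620 mm in diameter, with a raised rim 9 mm high and 8 mm thick round its edge; the space between the tray on one side and the jar and lid on the other is open except for the loose cells
- hard_case: bystander: black hard case with two snap latches, 105 x 150 x 50 mm, at the far side; origin under its centre
- jewel_cube: bystander: transparent acrylic jewellery cube, 76 mm, at the far side; origin under its centre
- wooden_box: bystander: small closed wooden box, 96 x 74 x 54 mm, on the near side; origin under its centre

How it is judged:
On the way, in this order (a step that is already met when the one before it is completed fails the run):
1. the jammed cell has been pushed back up the chute into the tray's hopper (x of stuck_cell in the frame of tray between 0.02 and 0.104 m and y of stuck_cell in the frame of tray between -0.037 and 0.037 m and z of stuck_cell in the frame of tray below 0.06 m), for 0.1 s.
2. the freed cell and all loose cells are in the jar (z of each of stuck_cell, cell1, cell2, cell3, cell4, cell5, cell6 in the frame of jar below 0.075 m and horizontal distance between each of stuck_cell, cell1, cell2, cell3, cell4, cell5, cell6 and jar below 0.042 m), for 0.2 s.
3. the lid is on the neck, level, and has dropped into the thread (its origin less than 87.5 mm above the jar's) (horizontal distance between lid and jar below 0.004 m and angle between lid's own z axis and vertical below 0.06 rad and z of lid in the frame of jar below 0.0875 m), for 0.1 s.
At the end, for the whole second after the job is handed in: all cells that are present lie inside the jar; the lid sits level and centred on the neck, screwed down to within 1.1 mm of its stop height (its origin less than 82.1 mm above the jar's), at rest and released (all of step 2 and horizontal distance between lid and jar below 0.004 m and angle between lid's own z axis and vertical below 0.06 rad and z of lid in the frame of jar below 0.0821 m and linear speed of lid below 0.02 m/s); the robot touches nothing.
It fails at once if the hard case is moved by more than 25 mm (distance of hard_case from where it was at the start of the episode above 0.025 m).
It fails at once if the jewel cube is moved by more than 25 mm (distance of jewel_cube from where it was at the start of the episode above 0.025 m).
It fails at once if the wooden box is moved by more than 25 mm (distance of wooden_box from where it was at the start of the episode above 0.025 m).
Of cell1, cell2, cell3, cell4, cell5, cell6 only 4 to 6 are there at a start; the rules pass over those that are not, and their reading is None.
At some moment in a run one of lid may be knocked a few centimetres aside while the robot is not near it.
Once in a run the grip may slacken for a moment while it holds something.
It also fails if it takes over 210 s, if anything falls off the work surface, if the arm or the gripper's body presses on something with over 40 N, if the wrist force passes 120 N, or if a joint passes its speed limit or range.

## Robot

A 6-joint arm with a two-finger parallel gripper is mounted at the origin on the work surface. World frame = base frame: x ahead of the robot, y to its left, z up, the work surface at z = 0. Lengths are in m, angles in rad, forces in N, time in s.
With the tool pointing down it reaches from about 0.4 to 0.825 m from the base axis. Payload 7 kg.
Tool frame: the origin (TCP) lies between the finger pads; the fingertips stand 22 mm ahead of it and the grasp point (between the pads) lies 3 mm ahead of it; z points along the fingers, y is the direction in which the jaws open and shut (so a half turn about z gives the same grasp; the last joint's range is limited). The gripper opens to 88 mm and grips with 3 to 60 N. Pads are 19 mm wide; open, the fingers measure 130 mm over their backs; the gripper's body (78 mm by 193 mm) begins 47 mm behind the grasp point.
Start: joints at [-0.828, 0.359, 0.012, 0, -1.224, -0.288], TCP at [0.296, -0.606, 0.249] pointing down, gripper open.
Joint ranges: [-3.07, 3.07], [-1.43, 2.12], [-1.02, 1.25], [-3.03, 1.67], [-3.05, -0], [-3.03, 3.03]. Speed limits (rad/s): [2.39, 2.39, 3.01, 3.14, 3.14, 3.14].

## Interface

Orientations are given as [roll, pitch, yaw] about the fixed x, y, z axes, in that order (R = Rz(yaw) Ry(pitch) Rx(roll)).
In Python, from station import * gives the robot as it stands. The module is installed in compiled form; this text tells all that it offers.
- The arm moves only by the tool move_arm, never from a script. Its argument "rows" is a list of rows, each an object with "delta_rot": the turn, a rotation vector about the world's x, y, z in degrees, a list of three; "delta_pos": the shift along the world's x, y, z in cm, a list of three; "hand": the finger opening in cm, from 0 to 8.76. A call has exactly 10 rows; each row shifts and turns the commanded pose from where the row before left it; what a row does not reach is not made up. A row lasts 1/10 s, in which the tool goes at most 50 mm and 8.59 degrees, less where a joint would pass 70% of its speed; a pose out of reach is approached as far as the arm can. A call is refused whole if a number of a shift passes 5 or a number of a turn 8.59, either way. A call with a gripper value outside its range is refused whole. The fingers move at their own pace and stop on an object; "force" is the grip in N (left out, the last holds). Time passes only in rows, so rows that do not move let the fingers close, or fill a call up. It gives the time, the measured TCP pose, the force and the opening at its end, in the units of the state.
- get_state(): the state, without advancing time (a new reading comes with each control period).
- grab_frame(name): name is "side" or "top" or "wrist"; returns the picture (400x640x3 uint8, blue, green, red); there is no depth.
- camera_info(name): a dict with "camera_matrix" (3x3 intrinsics, pixels), "world_from_camera" (4x4, takes a point from camera to world coordinates); the wrist camera has in their place "T_tool_cam" (4x4, takes a point from camera to tool coordinates, whose origin is the TCP and whose axes are the flange's). Camera axes: x right, y down, z forward; pixel columns grow to the right and rows downward; lengths in m; the calibration is good to about 2 mm. The wrist camera is an equidistant fisheye: a pixel r from the principal point sees the ray r / f radians off the axis. A picture is of the moment at which its call begins: read the wrist's pose just before it. camera_info takes no time and is no camera call.
- job_done(): hands the job in, once; it reports no verdict.
The state is a dict: "t": time; "q": joint angles; "qd": joint speeds; "joint_efforts": joint torques, N m; "eef_pos": TCP position; "ee_rot": TCP orientation; "force": force on the tool from outside, world axes, zero at the start; "moment": the same for the moment, N m; "width": finger opening in m.
Only numpy, scipy, OpenCV 4.12 (cv2) and the standard library are available. Lean on these libraries where they do the work, as an engineer would, in place of code of your own. Each camera call takes 0.05 s, during which the arm holds its last target.

## Working session

There is one attempt and no reset: what is moved stays moved. The work goes in short steps, Python scripts to look and compute and a tool call to move; the robot and the scene stay as the last step left them, time stands still between calls to the robot, and variables do not carry over. Pictures are saved under pics/ and viewed, and the job is handed in when it is done.

Besides the shell and the picture viewer there is one more tool, called after "Emit:" as name(argument=value, ...), one argument or row to a line, values as JSON. move_arm: Moves the arm, as the interface text tells. Its arguments: {"type":"object","properties":{"rows":{"type":"array"},"force":{"type":"number"}},"required":["rows"]}

```bash
mkdir -p pics; python3 - <<'E'
from station import *
import cv2
s=get_state();print({k:s[k] for k in('t','q','eef_pos','ee_rot','force','width')})
for n in('top','side','wrist'):
    print(n,camera_info(n)); cv2.imwrite(f'pics/{n}0.png',grab_frame(n))
E
```

```text
{'t': 0.0, 'q': array([-8.27922538e-01,  3.59384148e-01,  1.10876316e-02, -3.82073667e-04,
       -1.22413132e+00, -2.88093340e-01]), 'eef_pos': array([ 0.29628712, -0.6059895 ,  0.24763122]), 'ee_rot': array([ 3.13992632e+00, -1.19226277e-04, -2.68694221e+00]), 'force': array([0.03979648, 0.778135  , 0.43297276]), 'width': 0.08762328800767179}
top {'camera_matrix': array([[488.42539404,   0.        , 318.641605  ],
       [  0.        , 488.42539404, 201.50601583],
       [  0.        ,   0.        ,   1.        ]]), 'world_from_camera': array([[ 0.01657142, -0.99278335,  0.11877127,  0.47182582],
       [-0.99966885, -0.01878981, -0.01758231,  0.02604381],
       [ 0.01968711, -0.11844057, -0.99276596,  0.89161555],
       [ 0.        ,  0.        ,  0.        ,  1.        ]])}
side {'camera_matrix': array([[424.79962652,   0.        , 318.38999374],
       [  0.        , 424.79962652, 194.28080507],
       [  0.        ,   0.        ,   1.        ]]), 'world_from_camera': array([[ 0.92072963, -0.19143065,  0.34001655,  0.31426728],
       [-0.38959883, -0.49940654,  0.77382547, -0.55241161],
       [ 0.02167258, -0.84495409, -0.53439956,  0.48654901],
       [ 0.        ,  0.        ,  0.        ,  1.        ]])}
wrist {'camera_matrix': array([[309.70691629,   0.        , 320.80218992],
       [  0.        , 309.70691629, 197.27998351],
       [  0.        ,   0.        ,   1.        ]]), 'T_tool_cam': array([[ 7.14886071e-04, -9.52514498e-01, -3.04492399e-01,
         8.30356637e-02],
       [ 9.99999705e-01,  7.66391478e-04, -4.96338625e-05,
        -1.41428833e-03],
       [ 2.80637353e-04, -3.04492273e-01,  9.52514765e-01,
        -1.36066909e-01],
       [ 0.00000000e+00,  0.00000000e+00,  0.00000000e+00,
         1.00000000e+00]])}
```

View pics/top0.png

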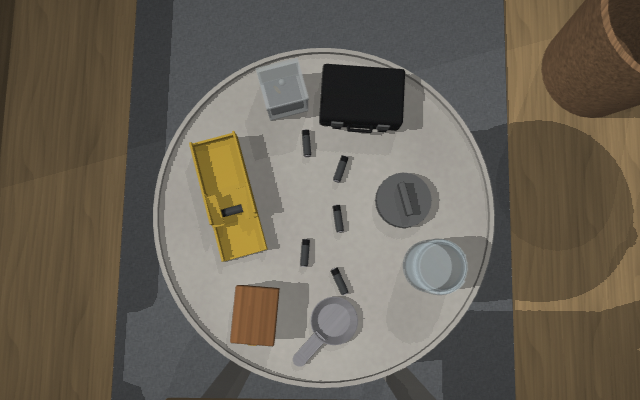

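View pics/side0.png

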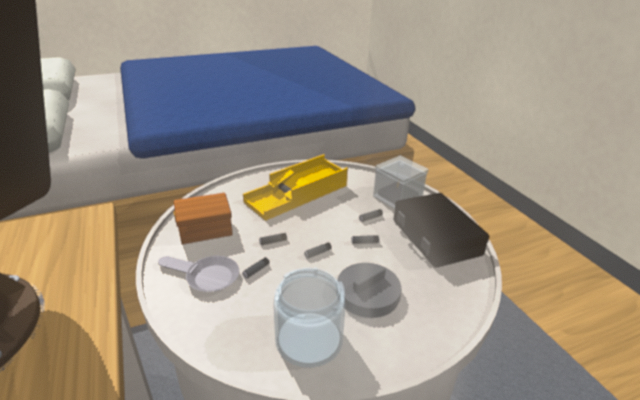

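View pics/wrist0.png

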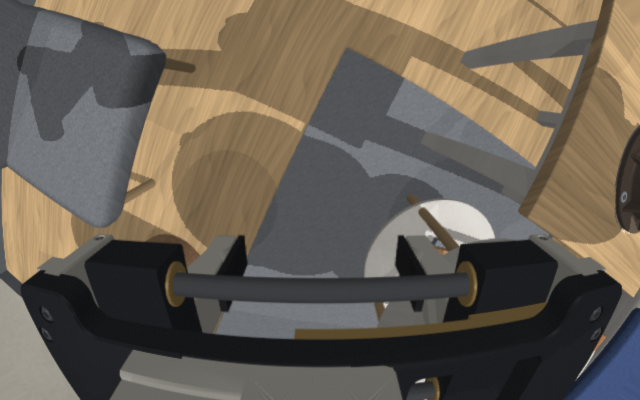

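The top view shows five loose cells at about (307,143), (341,168), (338,218), (305,252) and (341,281). The stuck cell is at (232,210), the jar at (435,267), the lid at (405,200), and an unlisted grey pan at (335,320). Next I'll measure with masks.

```bash
cat > h.py <<'E'
from station import *
import cv2, numpy as np
from scipy.spatial.transform import Rotation as R
def ray(n,px,st=None):
    ci=camera_info(n);K=ci['camera_matrix']
    u=(px[0]-K[0,2])/K[0,0];v=(px[1]-K[1,2])/K[1,1]
    if n=='wrist':
        th=np.hypot(u,v); d=np.array([u/th*np.sin(th),v/th*np.sin(th),np.cos(th)]) if th>0 else np.array([0,0,1.])
        st=st or get_state();T=np.eye(4);T[:3,:3]=R.from_euler('xyz',st['ee_rot']).as_matrix();T[:3,3]=st['eef_pos'];M=T@ci['T_tool_cam']
    else: d=np.array([u,v,1.]);M=ci['world_from_camera']
    d=M[:3,:3]@d
    return M[:3,3],d/np.linalg.norm(d)
def onz(n,px,z,st=None):
    o,d=ray(n,px,st);return o+d*(z-o[2])/d[2]
def tri(r1,r2):
    o1,d1=r1;o2,d2=r2
    A=np.array([d1,-d2]).T;t=np.linalg.lstsq(A,o2-o1,rcond=None)[0]
    a=o1+d1*t[0];b=o2+d2*t[1];return (a+b)/2,np.linalg.norm(a-b)
def proj(n,p):
    ci=camera_info(n);M=np.linalg.inv(ci['world_from_camera']);c=M[:3,:3]@np.asarray(p)+M[:3,3];K=ci['camera_matrix']
    return (K@(c/c[2]))[:2]
E
python3 - <<'E'
from h import *
I=cv2.imread('pics/top0.png');g=cv2.cvtColor(I,cv2.COLOR_BGR2GRAY)
m=(g<75).astype(np.uint8);m[:, :290]=0;m[:, 360:]=0;m[:128]=0;m[300:]=0
n,l,st,c=cv2.connectedComponentsWithStats(m)
S=cv2.imread('pics/side0.png');gs=cv2.cvtColor(S,cv2.COLOR_BGR2GRAY)
ms=(gs<95).astype(np.uint8);ms[:200]=0;ms[290:]=0;ms[:,:235]=0;ms[:,388:]=0
n2,l2,st2,c2=cv2.connectedComponentsWithStats(ms)
for i in range(1,n):
    if st[i,4]<60: continue
    (cx,cy),_,_=cv2.minAreaRect(np.argwhere(l==i)[:,::-1].astype(np.float32))
    ys,xs=np.where(l==i);d=cv2.fitLine(np.c_[xs,ys].astype(np.float32),cv2.DIST_L2,0,.01,.01).ravel()
    a=onz('top',(cx-d[0]*5,cy-d[1]*5),.008);b=onz('top',(cx+d[0]*5,cy+d[1]*5),.008)
    p=onz('top',(cx,cy),.008);ang=np.degrees(np.arctan2(*(b-a)[[1,0]]))
    best=None
    for j in range(1,n2):
        if 60<st2[j,4]<600:
            q,e=tri(ray('top',(cx,cy)),ray('side',c2[j]))
            if best is None or e<best[1]:best=(q.round(4),round(e,4),c2[j].round())
    print(st[i],p.round(4),ang.round(),best)
# yellow
h=cv2.cvtColor(I,cv2.COLOR_BGR2HSV);y=cv2.inRange(h,(18,120,60),(35,255,255))
print(cv2.minAreaRect(np.argwhere(y)[:,::-1].astype(np.float32)))
cv2.imwrite('pics/tray.png',cv2.resize(I[120:270,170:290],None,fx=4,fy=4,interpolation=3))
cv2.imwrite('pics/jar.png',cv2.resize(I[160:305,350:490],None,fx=4,fy=4,interpolation=3))
cv2.imwrite('pics/sjar.png',cv2.resize(S[250:380,250:420],None,fx=4,fy=4,interpolation=3))
E
```

```text
[302 130   9  27 183] [0.686  0.0348 0.008 ] -173.0 (array([ 0.5701,  0.0363, -0.0265]), np.float64(0.2416), array([257., 267.]))
[334 156  14  26 177] [ 0.6403 -0.0291  0.008 ] -18.0 (array([ 0.5378, -0.022 ,  0.0138]), np.float64(0.1995), array([257., 267.]))
[333 205  11  27 188] [ 0.5485 -0.0253  0.008 ] -171.0 (array([ 0.4954, -0.0179, -0.006 ]), np.float64(0.1094), array([257., 267.]))
[301 239   9  27 197] [0.4855 0.0335 0.008 ] -3.0 (array([ 0.47  ,  0.0377, -0.0581]), np.float64(0.0338), array([257., 267.]))
[331 268  17  27 206] [ 0.4354 -0.0292  0.008 ] -154.0 (array([ 0.4361, -0.0294,  0.0068]), np.float64(0.0016), array([257., 267.]))
((238.90045166015625, 239.12655639648438), (212.89376831054688, 49.213558197021484), 75.0685806274414)
```

View pics/tray.png

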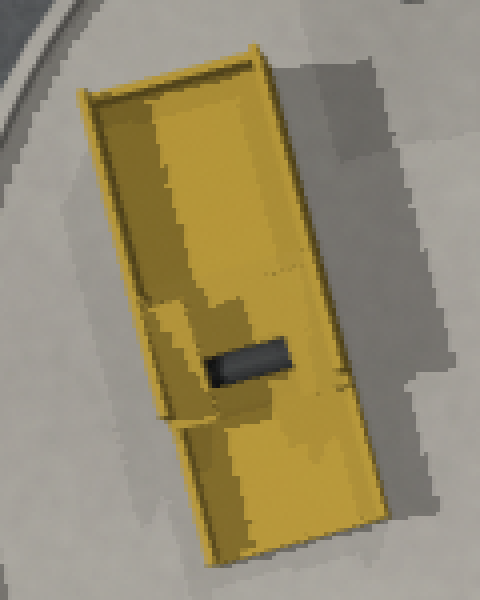

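View pics/jar.png

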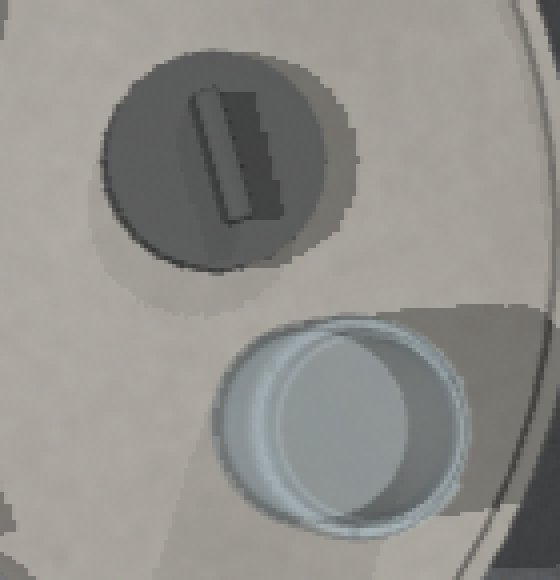

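View pics/sjar.png

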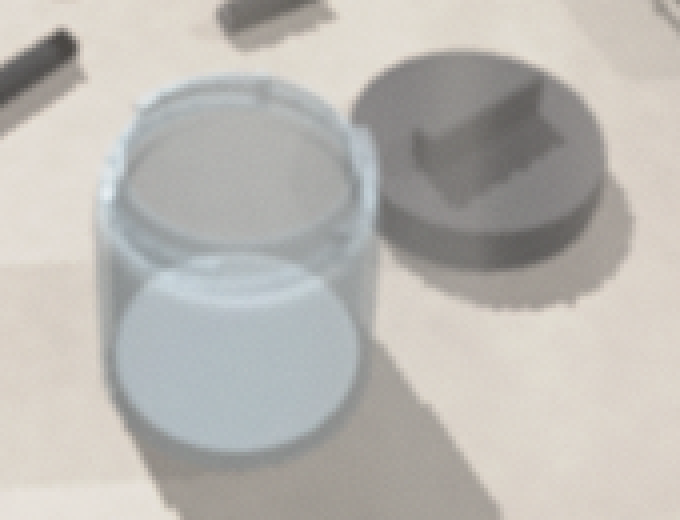

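The tray view shows its hopper end up, and the cell in the slot at crop (250,362). In the jar view the rim circle is centred near crop (369,429), and the lid ridge runs from (203,88) to (238,222). Next I'll work out the poses.

```bash
python3 - <<'E'
from h import *
T=lambda x,y:(170+x/4,120+y/4)
J=lambda x,y:(350+x/4,160+y/4)
for nm,p,z in(('hopL',(81,92),.046),('hopR',(256,46),.046),('frontL_lip',(212,566),.0),('frontR',(387,518),.0),('frontLtop',(207,548),.022),('frontRtop',(386,505),.022),('cell',(248,362),.0185),('cellL',(212,372),.018),('cellR',(291,354),.018)):
    print(nm,onz('top',T(*p),z).round(4))
rt=J(369,429);print('rim',onz('top',rt,.098).round(4))
# side rim: neck top ellipse crop 4x offset (250,250): left 133?,right 355, top 72, 
for c in((241,158),(238,165)): print(tri(ray('top',rt),ray('side',(250+c[0]/4,250+c[1]/4))))
a=onz('top',J(203,90),.0395);b=onz('top',J(238,222),.0395);print('ridge ends',a.round(4),b.round(4),np.linalg.norm(a-b),(a+b)/2,np.degrees(np.arctan2(*(b-a)[[1,0]])))
# ridge ends from side
for t,s in(((203,90),(541,72)),((238,222),(424,140))):
    print(tri(ray('top',J(*t)),ray('side',(250+s[0]/4,250+s[1]/4))))
I=cv2.imread('pics/top0.png')
print('lid disc',onz('top',J(213,160),.0205).round(4))
E
```

```text
hopL [0.6724 0.2387 0.046 ]
hopR [0.6948 0.1628 0.046 ]
frontL_lip [0.4662 0.1811 0.    ]
frontR [0.4891 0.1029 0.    ]
frontLtop [0.4741 0.1798 0.022 ]
frontRtop [0.4944 0.1016 0.022 ]
cell [0.5571 0.1654 0.0185]
cellL [0.5524 0.1814 0.018 ]
cellR [0.5611 0.1464 0.018 ]
rim [ 0.4634 -0.1899  0.098 ]
(array([ 0.46423472, -0.19085147,  0.0955961 ]), np.float64(0.0018375075690439575))
(array([ 0.46366796, -0.19130296,  0.09322997]), np.float64(0.0006915366841534272))
ridge ends [ 0.6104 -0.1339  0.0395] [ 0.552  -0.1492  0.0395] 0.06035616591168011 [ 0.58122438 -0.14155608  0.0395    ] -165.38169981007744
(array([ 0.61285891, -0.13553637,  0.03560258]), np.float64(0.003894032472229332))
(array([ 0.55401095, -0.15085905,  0.03447685]), np.float64(0.0032555372788134807))
lid disc [ 0.5817 -0.1419  0.0205]
```

Poses agree across the views: tray yaw is about 16°, centred at (0.581,0.171). The jar is at (0.464,-0.190), and the lid at (0.581,-0.142) with its ridge at about 14.6°. I'll move above the tray with the fingers closed.

Emit:
move_arm(
  rows=[
    {"delta_pos": [1.4, 4.75, -0.3], "delta_rot": [0, 0, 5], "hand": 0},
    {"delta_pos": [1.4, 4.75, -0.3], "delta_rot": [0, 0, 5], "hand": 0},
    {"delta_pos": [1.4, 4.75, -0.3], "delta_rot": [0, 0, 5], "hand": 0},
    {"delta_pos": [1.4, 4.75, -0.3], "delta_rot": [0, 0, 5], "hand": 0},
    {"delta_pos": [1.4, 4.75, -0.3], "delta_rot": [0, 0, 5], "hand": 0},
    {"delta_pos": [1.4, 4.75, -0.3], "delta_rot": [0, 0, 5], "hand": 0},
    {"delta_pos": [1.4, 4.75, -0.3], "delta_rot": [0, 0, 5], "hand": 0},
    {"delta_pos": [1.4, 4.75, -0.3], "delta_rot": [0, 0, 5], "hand": 0},
    {"delta_pos": [1.4, 4.75, -0.3], "delta_rot": [0, 0, 5], "hand": 0},
    {"delta_pos": [1.4, 4.75, -0.3], "delta_rot": [0, 0, 5], "hand": 0},
  ],
  force=20,
)

```text
t: 1.15
eef_pos: [0.4365, -0.1294, 0.2187]
ee_rot: [-3.141, 0.0, -1.811]
force: [1.1, -1.0, 0.2]
width: 0.0134
```

Emit:
move_arm(
  rows=[
    {"delta_pos": [1.2, 4.1, -0.3], "delta_rot": [0, 0, 5], "hand": 0},
    {"delta_pos": [1.2, 4.1, -0.3], "delta_rot": [0, 0, 5], "hand": 0},
    {"delta_pos": [1.2, 4.1, -0.3], "delta_rot": [0, 0, 5], "hand": 0},
    {"delta_pos": [1.2, 4.1, -0.3], "delta_rot": [0, 0, 5], "hand": 0},
    {"delta_pos": [1.2, 4.1, -0.3], "delta_rot": [0, 0, 5], "hand": 0},
    {"delta_pos": [1.2, 4.1, -0.3], "delta_rot": [0, 0, 5], "hand": 0},
    {"delta_pos": [1.2, 3.0, 0], "delta_rot": [0, 0, 0], "hand": 0},
    {"delta_pos": [0, 0, 0], "delta_rot": [0, 0, 0], "hand": 0},
    {"delta_pos": [0, 0, 0], "delta_rot": [0, 0, 0], "hand": 0},
    {"delta_pos": [0, 0, 0], "delta_rot": [0, 0, 0], "hand": 0},
  ],
)

```text
t: 2.15
eef_pos: [0.52, 0.144, 0.2004]
ee_rot: [3.141, -0.0, -1.291]
force: [-1.5, -0.4, 0.1]
width: 0.0004
```

```bash
python3 - <<'E'
from h import *
s=get_state();print(s['t'],s['q'].round(2),s['eef_pos'],np.degrees(s['ee_rot']),s['width'])
cv2.imwrite('pics/w1.png',grab_frame('wrist'))
E
```

```text
2.15 [ 0.63  0.18 -0.36 -0.   -1.04 -0.35] [0.52001171 0.14400124 0.20036992] [ 1.79959964e+02 -6.42075373e-03 -7.39649794e+01] 0.00042305609901866387
```

View pics/w1.png

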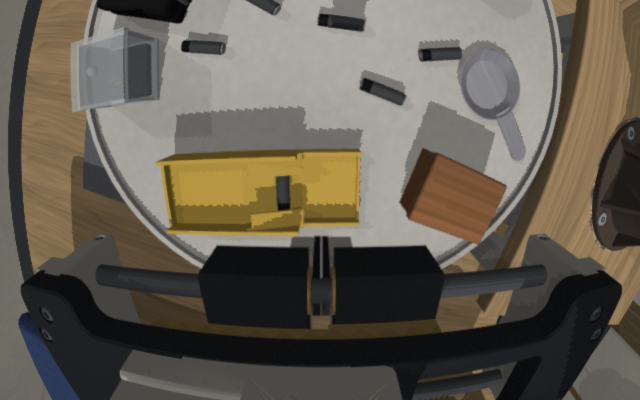

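```bash
python3 - <<'E'
from h import *
I=cv2.imread('pics/w1.png');g=cv2.cvtColor(I,cv2.COLOR_BGR2GRAY)
m=np.zeros_like(g);m[170:215,265:300]=(g[170:215,265:300]<70)
n,l,st,c=cv2.connectedComponentsWithStats(m);print(st,c)
i=1+np.argmax(st[1:,4]);print(onz('wrist',c[i],.0185))
a=ray('wrist',c[i]);print(tri(a,ray('top',(232,210.5))))
for p,z in(((161,161),.046),((361,151),.022),((169,233),.046),((359,224),.022)):print(onz('wrist',p,z).round(4))
E
```

```text
[[     0      0    640    400 255552]
 [   276    176     15     35    447]
 [   296    208      1      1      1]] [[319.5637561  199.51106624]
 [283.10290828 193.15436242]
 [296.         208.        ]]
[0.55573128 0.16712812 0.0185    ]
(array([0.55563153, 0.16344106, 0.03018179]), np.float64(0.0007567024404669435))
[0.6893 0.1599 0.046 ]
[0.4897 0.0997 0.022 ]
[0.6699 0.2395 0.046 ]
[0.4665 0.1774 0.022 ]
```

Emit:
move_arm(
  rows=[
    {"delta_pos": [0, 0.95, -1.0], "delta_rot": [0, 0, 0], "hand": 0},
    {"delta_pos": [0, 0, -3], "delta_rot": [0, 0, 0], "hand": 0},
    {"delta_pos": [0, 0, -3], "delta_rot": [0, 0, 0], "hand": 0},
    {"delta_pos": [0, 0, -2.5], "delta_rot": [0, 0, 0], "hand": 0},
    {"delta_pos": [0, 0, -2], "delta_rot": [0, 0, 0], "hand": 0},
    {"delta_pos": [0, 0, -2], "delta_rot": [0, 0, 0], "hand": 0},
    {"delta_pos": [0, 0, -1.5], "delta_rot": [0, 0, 0], "hand": 0},
    {"delta_pos": [0, 0, -1.5], "delta_rot": [0, 0, 0], "hand": 0},
    {"delta_pos": [0, 0, 0], "delta_rot": [0, 0, 0], "hand": 0},
    {"delta_pos": [0, 0, 0], "delta_rot": [0, 0, 0], "hand": 0},
  ],
)

```text
t: 3.2
eef_pos: [0.5204, 0.1539, 0.0354]
ee_rot: [3.141, -0.0, -1.291]
force: [0.4, 0.5, 0.6]
width: 0.0005
```

```bash
python3 - <<'E'
from h import *
cv2.imwrite('pics/t2.png',cv2.resize(grab_frame('top')[120:270,170:290],None,fx=4,fy=4));cv2.imwrite('pics/s2.png',cv2.resize(grab_frame('side')[130:230,220:370],None,fx=5,fy=5))
E
```

```text
(no output)
```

View pics/s2.png

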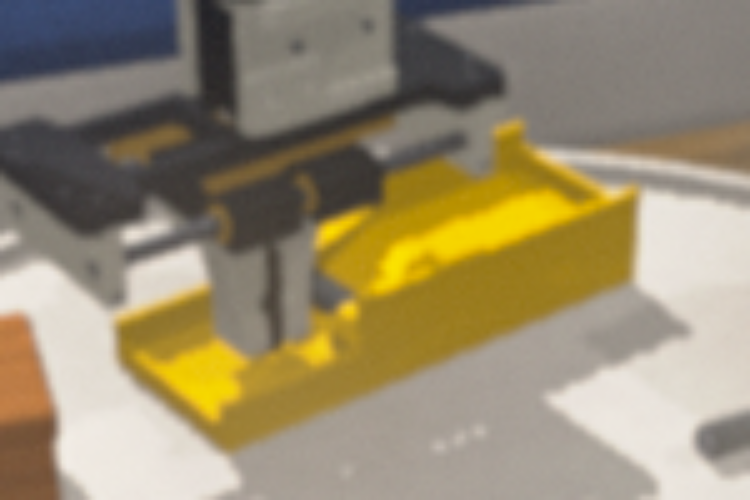

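Emit:
move_arm(
  rows=[
    {"delta_pos": [0.48, 0.14, 0.1], "delta_rot": [0, 0, 0], "hand": 0},
    {"delta_pos": [0.48, 0.14, 0.1], "delta_rot": [0, 0, 0], "hand": 0},
    {"delta_pos": [0.48, 0.14, 0.12], "delta_rot": [0, 0, 0], "hand": 0},
    {"delta_pos": [0.48, 0.14, 0.14], "delta_rot": [0, 0, 0], "hand": 0},
    {"delta_pos": [0.48, 0.14, 0.14], "delta_rot": [0, 0, 0], "hand": 0},
    {"delta_pos": [0.48, 0.14, 0.14], "delta_rot": [0, 0, 0], "hand": 0},
    {"delta_pos": [0.48, 0.14, 0.14], "delta_rot": [0, 0, 0], "hand": 0},
    {"delta_pos": [0.48, 0.14, 0.14], "delta_rot": [0, 0, 0], "hand": 0},
    {"delta_pos": [0.48, 0.14, 0.14], "delta_rot": [0, 0, 0], "hand": 0},
    {"delta_pos": [0.48, 0.14, 0.14], "delta_rot": [0, 0, 0], "hand": 0},
  ],
)

```text
t: 4.3
eef_pos: [0.5689, 0.1682, 0.0486]
ee_rot: [3.142, -0.0, -1.291]
force: [-0.4, 0.6, 0.4]
width: 0.0007
```

```bash
python3 - <<'E'
from h import *
cv2.imwrite('pics/s3.png',cv2.resize(grab_frame('side')[130:230,220:370],None,fx=5,fy=5))
E
```

```text
(no output)
```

View pics/s3.png

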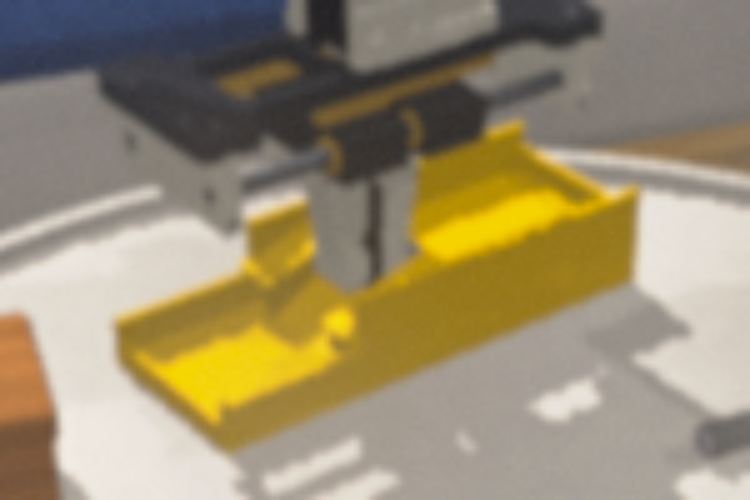

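Emit:
move_arm(
  rows=[
    {"delta_pos": [0.38, 0.11, 0.06], "delta_rot": [0, 0, 0], "hand": 0},
    {"delta_pos": [0.38, 0.11, 0.06], "delta_rot": [0, 0, 0], "hand": 0},
    {"delta_pos": [0.38, 0.11, 0.06], "delta_rot": [0, 0, 0], "hand": 0},
    {"delta_pos": [0.38, 0.11, 0.02], "delta_rot": [0, 0, 0], "hand": 0},
    {"delta_pos": [0.38, 0.11, 0], "delta_rot": [0, 0, 0], "hand": 0},
    {"delta_pos": [0.38, 0.11, 0], "delta_rot": [0, 0, 0], "hand": 0},
    {"delta_pos": [0.2, 0.06, 0], "delta_rot": [0, 0, 0], "hand": 0},
    {"delta_pos": [0, 0, 0], "delta_rot": [0, 0, 0], "hand": 0},
    {"delta_pos": [0, 0, 0], "delta_rot": [0, 0, 0], "hand": 0},
    {"delta_pos": [0, 0, 0], "delta_rot": [0, 0, 0], "hand": 0},
  ],
)

```text
t: 5.35
eef_pos: [0.5931, 0.1753, 0.0505]
ee_rot: [3.141, 0.0, -1.291]
force: [-0.3, -0.4, -0.1]
width: 0.0004
```

```bash
python3 - <<'E'
from h import *
cv2.imwrite('pics/w3.png',grab_frame('wrist'))
E
```

```text
(no output)
```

View pics/w3.png

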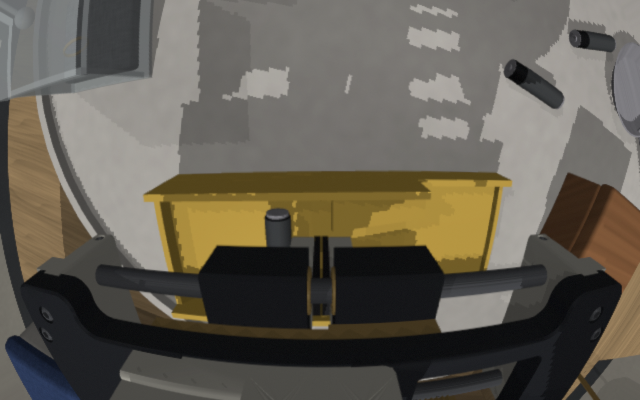

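Emit:
move_arm(
  rows=[
    {"delta_pos": [0, 0, 1.5], "delta_rot": [0, 0, 0], "hand": 0},
    {"delta_pos": [0, 0, 3], "delta_rot": [0, 0, 0], "hand": 0},
    {"delta_pos": [0, 0, 4], "delta_rot": [0, 0, 0], "hand": 0},
    {"delta_pos": [-1, -4, 0.5], "delta_rot": [0, 0, 0], "hand": 4},
    {"delta_pos": [-1, -4, 0], "delta_rot": [0, 0, 0], "hand": 4},
    {"delta_pos": [-1, -4, 0], "delta_rot": [0, 0, 0], "hand": 4},
    {"delta_pos": [0, 0, 0], "delta_rot": [0, 0, 0], "hand": 4},
    {"delta_pos": [0, 0, 0], "delta_rot": [0, 0, 0], "hand": 4},
    {"delta_pos": [0, 0, 0], "delta_rot": [0, 0, 0], "hand": 4},
    {"delta_pos": [0, 0, 0], "delta_rot": [0, 0, 0], "hand": 4},
  ],
)

```text
t: 6.4
eef_pos: [0.5636, 0.0562, 0.1405]
ee_rot: [-3.142, -0.0, -1.29]
force: [0.7, 0.0, -0.5]
width: 0.0397
```

```bash
python3 - <<'E'
from h import *
t=grab_frame('top');cv2.imwrite('pics/top4.png',t);cv2.imwrite('pics/t4.png',cv2.resize(t[120:270,170:290],None,fx=4,fy=4))
cv2.imwrite('pics/s4.png',cv2.resize(grab_frame('side')[130:230,220:370],None,fx=5,fy=5))
E
```

```text
(no output)
```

View pics/t4.png

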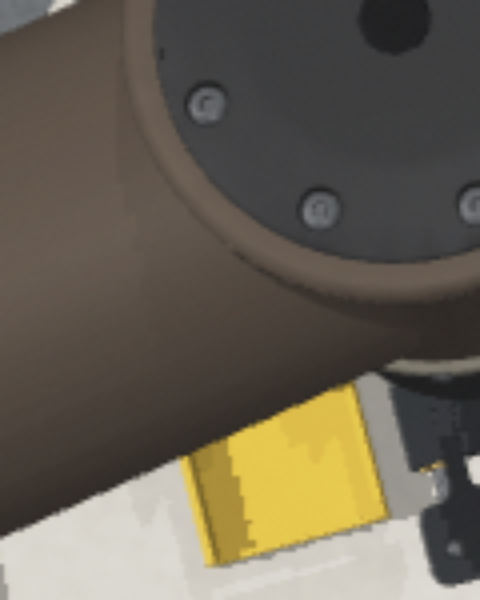

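View pics/s4.png

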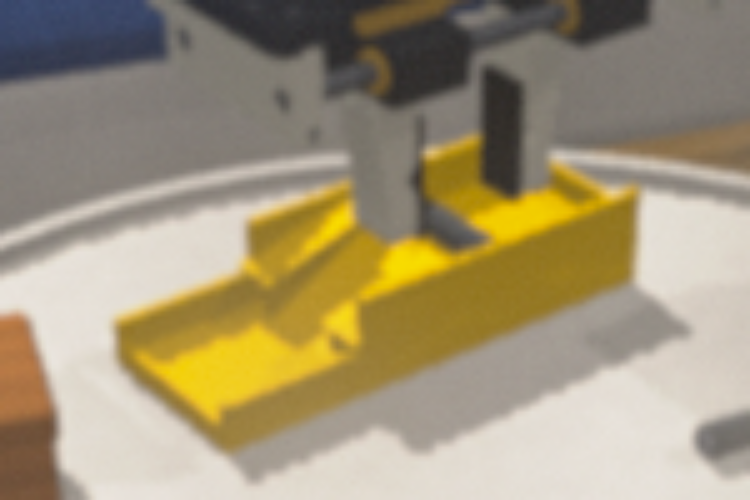

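Emit:
move_arm(
  rows=[
    {"delta_pos": [0, 0, 3], "delta_rot": [0, 0, 0], "hand": 4},
    {"delta_pos": [1.2, 4, 1.5], "delta_rot": [0, 0, 0], "hand": 4},
    {"delta_pos": [1.2, 4, 1.5], "delta_rot": [0, 0, 0], "hand": 4},
    {"delta_pos": [1.2, 4, 0], "delta_rot": [0, 0, 0], "hand": 4},
    {"delta_pos": [0.7, 3, 0], "delta_rot": [0, 0, 0], "hand": 4},
    {"delta_pos": [0, 0, 0], "delta_rot": [0, 0, 0], "hand": 4},
    {"delta_pos": [0, 0, 0], "delta_rot": [0, 0, 0], "hand": 4},
    {"delta_pos": [0, 0, 0], "delta_rot": [0, 0, 0], "hand": 4},
    {"delta_pos": [0, 0, 0], "delta_rot": [0, 0, 0], "hand": 4},
    {"delta_pos": [0, 0, 0], "delta_rot": [0, 0, 0], "hand": 4},
  ],
)

```text
t: 7.5
eef_pos: [0.6063, 0.2046, 0.2009]
ee_rot: [-3.141, 0.0, -1.291]
force: [0.4, 0.7, -0.0]
width: 0.0403
```

```bash
python3 - <<'E'
from h import *
s=get_state();w=grab_frame('wrist');cv2.imwrite('pics/w5.png',w)
S=grab_frame('side');cv2.imwrite('pics/side5.png',S);cv2.imwrite('pics/s5.png',cv2.resize(S[130:230,220:370],None,fx=5,fy=5))
import pickle;pickle.dump(s,open('s5.pkl','wb'))
E
```

```text
(no output)
```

View pics/w5.png

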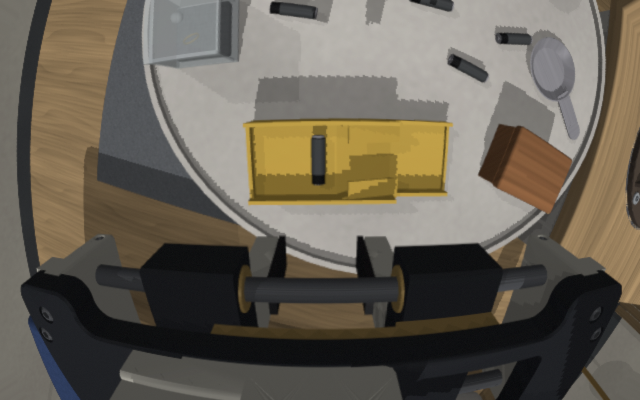

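View pics/s5.png

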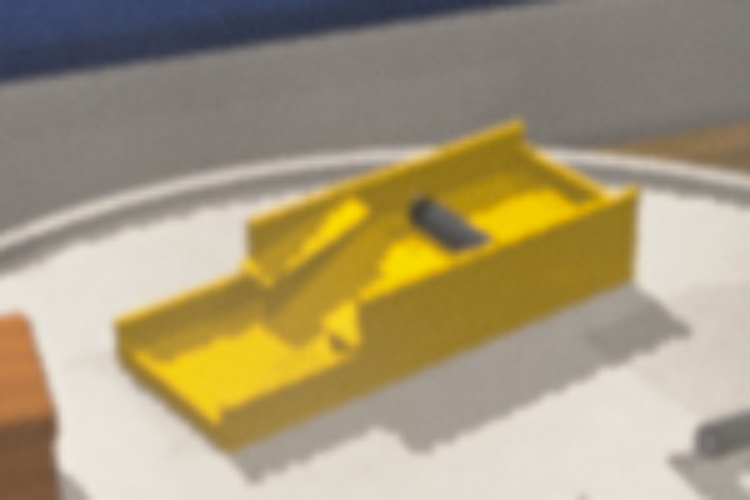

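```bash
python3 - <<'E'
from h import *
import pickle;s=pickle.load(open('s5.pkl','rb'))
w=cv2.imread('pics/w5.png');g=cv2.cvtColor(w,cv2.COLOR_BGR2GRAY)
m=np.zeros_like(g);m[128:192,305:332]=g[128:192,305:332]<75
n,l,st,c=cv2.connectedComponentsWithStats(m);i=1+np.argmax(st[1:,4]);print(st[i],c[i])
a=onz('wrist',(319,135),.031,s);b=onz('wrist',(318,185),.031,s);p=onz('wrist',(318.5,159.5),.031,s)
print(a,b,p,np.linalg.norm(a-b),np.degrees(np.arctan2(*(b-a)[[1,0]])))
print(tri(ray('wrist',(318,184),s),ray('side',(220+413/5,130+210/5))))
u=np.array([.9613,.2756]);print((p[:2]-[.5797,.1705])@u,(p[:2]-[.5797,.1705])@[-.2756,.9613])
print('delta',p-s['eef_pos'])
E
```

```text
[312 137  14  48 652] [318.45705521 160.87883436]
[0.62222429 0.15596537 0.031     ] [0.60908914 0.20557443 0.031     ] [0.61589231 0.17989323 0.031     ] 0.05131852061351061 104.8300838663461
(array([0.60872291, 0.20522576, 0.02964842]), np.float64(0.001279372767578608))
0.03738044428693548 -0.0009448912199887017
delta [ 0.00963806 -0.02468577 -0.16985035]
```

Emit:
move_arm(
  rows=[
    {"delta_pos": [0.95, -2.45, 0], "delta_rot": [0, 0, 0], "hand": 4},
    {"delta_pos": [0, 0, -3.5], "delta_rot": [0, 0, 0], "hand": 4},
    {"delta_pos": [0, 0, -3.5], "delta_rot": [0, 0, 0], "hand": 4},
    {"delta_pos": [0, 0, -3], "delta_rot": [0, 0, 0], "hand": 4},
    {"delta_pos": [0, 0, -2], "delta_rot": [0, 0, 0], "hand": 4},
    {"delta_pos": [0, 0, -1.7], "delta_rot": [0, 0, 0], "hand": 4},
    {"delta_pos": [0, 0, -1.5], "delta_rot": [0, 0, 0], "hand": 4},
    {"delta_pos": [0, 0, 0], "delta_rot": [0, 0, 0], "hand": 4},
    {"delta_pos": [0, 0, 0], "delta_rot": [0, 0, 0], "hand": 0.8},
    {"delta_pos": [0, 0, 0], "delta_rot": [0, 0, 0], "hand": 0.8},
  ],
  force=20,
)

```text
t: 8.6
eef_pos: [0.616, 0.1809, 0.049]
ee_rot: [-3.141, 0.0, -1.291]
force: [-0.3, -0.7, 0.4]
width: 0.0291
```

Emit:
move_arm(
  rows=[
    {"delta_pos": [0, 0, 0], "delta_rot": [0, 0, 0], "hand": 0.8},
    {"delta_pos": [0, 0, 0], "delta_rot": [0, 0, 0], "hand": 0.8},
    {"delta_pos": [0, 0, 0], "delta_rot": [0, 0, 0], "hand": 0.8},
    {"delta_pos": [0, 0, 0], "delta_rot": [0, 0, 0], "hand": 0.8},
    {"delta_pos": [0, 0, 1.5], "delta_rot": [0, 0, 0], "hand": 0.8},
    {"delta_pos": [0, 0, 3], "delta_rot": [0, 0, 0], "hand": 0.8},
    {"delta_pos": [0, 0, 4], "delta_rot": [0, 0, 0], "hand": 0.8},
    {"delta_pos": [0, 0, 4], "delta_rot": [0, 0, 0], "hand": 0.8},
    {"delta_pos": [0, 0, 0], "delta_rot": [0, 0, 0], "hand": 0.8},
    {"delta_pos": [0, 0, 0], "delta_rot": [0, 0, 0], "hand": 0.8},
  ],
)

```text
t: 9.6
eef_pos: [0.6163, 0.1812, 0.1759]
ee_rot: [-3.138, 0.001, -1.291]
force: [0.7, -0.1, -0.8]
width: 0.0142
```

Emit:
move_arm(
  rows=[
    {"delta_pos": [-1.8, -4.0, 0.3], "delta_rot": [0, 0, 0], "hand": 0.8},
    {"delta_pos": [-1.8, -4.0, 0.3], "delta_rot": [0, 0, 0], "hand": 0.8},
    {"delta_pos": [-1.8, -4.0, 0.3], "delta_rot": [0, 0, 0], "hand": 0.8},
    {"delta_pos": [-1.8, -4.0, 0.3], "delta_rot": [0, 0, 0], "hand": 0.8},
    {"delta_pos": [-1.8, -4.0, 0.3], "delta_rot": [0, 0, 0], "hand": 0.8},
    {"delta_pos": [-1.8, -4.0, 0.3], "delta_rot": [0, 0, 0], "hand": 0.8},
    {"delta_pos": [-1.8, -4.0, 0.3], "delta_rot": [0, 0, 0], "hand": 0.8},
    {"delta_pos": [-1.8, -4.0, 0.3], "delta_rot": [0, 0, 0], "hand": 0.8},
    {"delta_pos": [0, 0, 0], "delta_rot": [0, 0, 0], "hand": 0.8},
    {"delta_pos": [0, 0, 0], "delta_rot": [0, 0, 0], "hand": 0.8},
  ],
)

```text
t: 10.6
eef_pos: [0.4709, -0.1401, 0.1972]
ee_rot: [3.141, 0.0, -1.293]
force: [0.2, -0.3, -0.4]
width: 0.0137
```

```bash
python3 - <<'E'
from h import *
s=get_state();w=grab_frame('wrist');cv2.imwrite('pics/w6.png',w)
import pickle;pickle.dump(s,open('s6.pkl','wb'));print(s['eef_pos'],s['width'])
E
```

```text
[ 0.47085145 -0.14009034  0.19716635] 0.01370122779023007
```

View pics/w6.png

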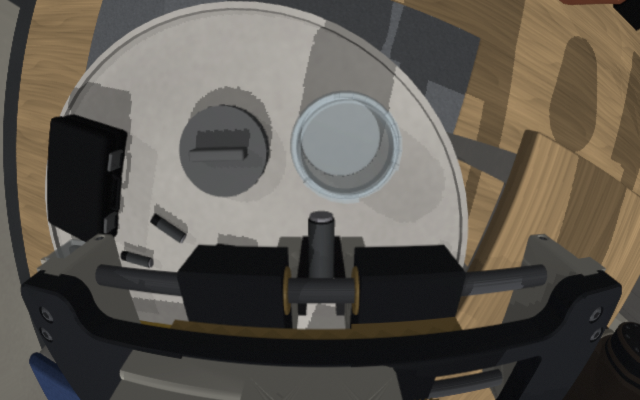

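```bash
python3 - <<'E'
from h import *
w=cv2.imread('pics/w6.png');cv2.imwrite('pics/w6j.png',cv2.resize(w[80:215,275:415],None,fx=4,fy=4,interpolation=2))
E
```

```text
(no output)
```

View pics/w6j.png

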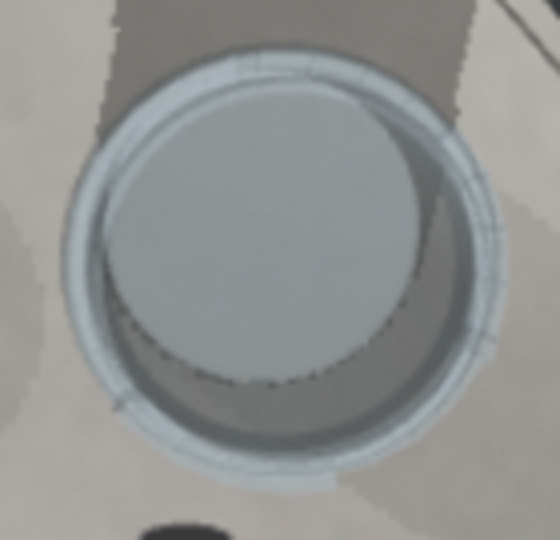

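```bash
python3 - <<'E'
from h import *
import pickle;s=pickle.load(open('s6.pkl','rb'))
f=lambda x,y,z:onz('wrist',(275+x/4,80+y/4),z,s)
L,Rr,T,B=f(100,262,.098),f(472,265,.098),f(286,75,.098),f(286,455,.098)
print(np.linalg.norm(L-Rr),np.linalg.norm(T-B),(L+Rr)/2,(T+B)/2)
c=((L+Rr)/2+(T+B)/2)/2
print(tri(ray('wrist',(346.5,146.2),s),ray('top',(442.3,267.3))))
for t in((245,65),(120,402),(490,335)):
    q=f(*t,.09)-c;print(np.linalg.norm(q),np.degrees(np.arctan2(q[1],q[0])))
# lid ridge
for e in((192,154),(246,154)):print(onz('wrist',e,.0395,s))
E
```

```text
0.0720474609480356 0.07446413460503866 [ 0.46541837 -0.19443256  0.098     ] [ 0.46528558 -0.19298161  0.098     ]
(array([ 0.46379667, -0.19269841,  0.08730397]), np.float64(0.0012481581503410563))
0.040083517721625155 -62.21446403125614
0.044605944787125845 57.5751284339697
0.04579456659321906 176.89627363596733
[ 0.60668784 -0.13936277  0.0395    ]
[ 0.55066301 -0.15354493  0.0395    ]
```

Emit:
move_arm(
  rows=[
    {"delta_pos": [-0.3, -2.6, 0], "delta_rot": [0, 0, 0], "hand": 0.8},
    {"delta_pos": [-0.35, -2.6, 0], "delta_rot": [0, 0, 0], "hand": 0.8},
    {"delta_pos": [0, 0, -2.5], "delta_rot": [0, 0, 0], "hand": 0.8},
    {"delta_pos": [0, 0, -2.5], "delta_rot": [0, 0, 0], "hand": 0.8},
    {"delta_pos": [0, 0, -2.5], "delta_rot": [0, 0, 0], "hand": 0.8},
    {"delta_pos": [0, 0, -2], "delta_rot": [0, 0, 0], "hand": 0.8},
    {"delta_pos": [0, 0, 0], "delta_rot": [0, 0, 0], "hand": 0.8},
    {"delta_pos": [0, 0, 0], "delta_rot": [0, 0, 0], "hand": 0.8},
    {"delta_pos": [0, 0, 0], "delta_rot": [0, 0, 0], "hand": 2.2},
    {"delta_pos": [0, 0, 0], "delta_rot": [0, 0, 0], "hand": 2.2},
  ],
)

```text
t: 11.65
eef_pos: [0.4662, -0.191, 0.1037]
ee_rot: [-3.14, -0.001, -1.29]
force: [0.1, 0.4, 0.4]
width: 0.0208
```

Emit:
move_arm(
  rows=[
    {"delta_pos": [0, 0, 3.5], "delta_rot": [0, 0, 0], "hand": 2.2},
    {"delta_pos": [0, 0, 3.5], "delta_rot": [0, 0, 0], "hand": 2.2},
    {"delta_pos": [-0.2, 1.2, 3], "delta_rot": [0, 0, -8], "hand": 4},
    {"delta_pos": [-0.4, 2.2, 0], "delta_rot": [0, 0, -8], "hand": 4},
    {"delta_pos": [-0.4, 2.2, 0], "delta_rot": [0, 0, -8], "hand": 4},
    {"delta_pos": [-0.4, 2.2, 0], "delta_rot": [0, 0, -8], "hand": 4},
    {"delta_pos": [-0.4, 2.2, 0], "delta_rot": [0, 0, -8], "hand": 4},
    {"delta_pos": [-0.4, 2.2, 0], "delta_rot": [0, 0, -8], "hand": 4},
    {"delta_pos": [-0.4, 2.2, 0], "delta_rot": [0, 0, -8], "hand": 4},
    {"delta_pos": [-0.4, 1.6, 0], "delta_rot": [0, 0, -8], "hand": 4},
  ],
)

```text
t: 12.65
eef_pos: [0.4353, -0.03, 0.2036]
ee_rot: [-3.141, 0.002, -2.413]
force: [0.7, -0.1, -0.1]
width: 0.0397
```

Emit:
move_arm(
  rows=[
    {"delta_pos": [0, 0, 0], "delta_rot": [0, 0, -8], "hand": 4},
    {"delta_pos": [0, 0, -1], "delta_rot": [0, 0, -8], "hand": 4},
    {"delta_pos": [0, 0, 0], "delta_rot": [0, 0, 0], "hand": 4},
    {"delta_pos": [0, 0, 0], "delta_rot": [0, 0, 0], "hand": 4},
    {"delta_pos": [0, 0, 0], "delta_rot": [0, 0, 0], "hand": 4},
    {"delta_pos": [0, 0, 0], "delta_rot": [0, 0, 0], "hand": 4},
    {"delta_pos": [0, 0, 0], "delta_rot": [0, 0, 0], "hand": 4},
    {"delta_pos": [0, 0, 0], "delta_rot": [0, 0, 0], "hand": 4},
    {"delta_pos": [0, 0, 0], "delta_rot": [0, 0, 0], "hand": 4},
    {"delta_pos": [0, 0, 0], "delta_rot": [0, 0, 0], "hand": 4},
  ],
)

```text
t: 13.65
eef_pos: [0.4353, -0.0312, 0.1926]
ee_rot: [-3.142, 0.0, -2.687]
force: [1.0, -0.2, -0.2]
width: 0.0401
```

```bash
python3 - <<'E'
from h import *
s=get_state();w=grab_frame('wrist');cv2.imwrite('pics/w7.png',w);cv2.imwrite('pics/t7.png',grab_frame('top'));cv2.imwrite('pics/s7.png',grab_frame('side'))
import pickle;pickle.dump(s,open('s7.pkl','wb'));print(s['eef_pos'],np.degrees(s['ee_rot']),s['q'].round(2))
E
```

```text
[ 0.43530772 -0.03118462  0.19256055] [-1.79999869e+02  4.07498252e-04 -1.53933124e+02] [ 0.38  0.   -0.57  0.   -1.   -1.5 ]
```

View pics/w7.png

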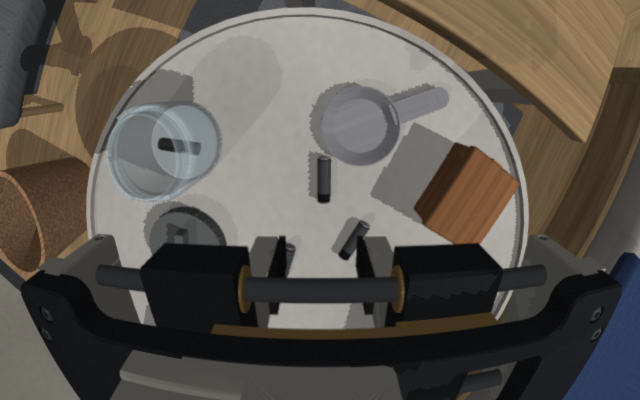

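View pics/s7.png

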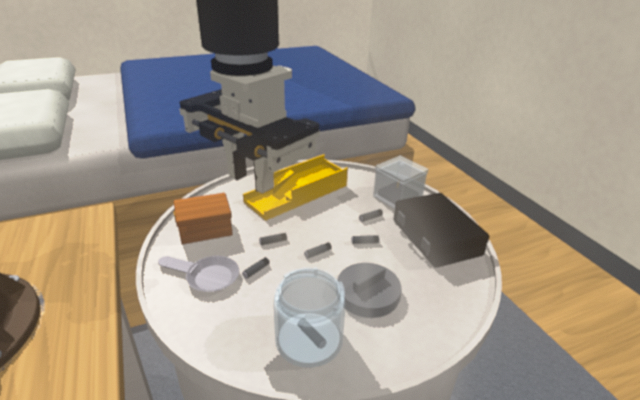

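```bash
cat >> h.py <<'E'
def cellw(img,s,box,z=.0073,th=75):
    g=cv2.cvtColor(img,cv2.COLOR_BGR2GRAY);x0,y0,x1,y1=box
    m=np.zeros_like(g);m[y0:y1,x0:x1]=g[y0:y1,x0:x1]<th
    n,l,st,c=cv2.connectedComponentsWithStats(m);i=1+np.argmax(st[1:,4])
    pts=np.argwhere(l==i)[:,::-1].astype(np.float32)
    b=cv2.boxPoints(cv2.minAreaRect(pts))
    if np.linalg.norm(b[0]-b[1])<np.linalg.norm(b[1]-b[2]): e1,e2=(b[0]+b[1])/2,(b[2]+b[3])/2
    else: e1,e2=(b[1]+b[2])/2,(b[3]+b[0])/2
    P,Q=onz('wrist',e1,z,s),onz('wrist',e2,z,s)
    a=np.degrees(np.arctan2(*(Q-P)[[1,0]]));a=(a+90)%180-90
    print('px',((e1+e2)/2).round(1),'mid',((P+Q)/2).round(4),'len',np.linalg.norm(P-Q).round(4),'ang',a.round(1))
    return (e1+e2)/2
E
python3 - <<'E'
from h import *
import pickle;s=pickle.load(open('s7.pkl','rb'));w=cv2.imread('pics/w7.png')
c=cellw(w,s,(310,148,336,210));print(tri(ray('wrist',c,s),ray('top',proj('top',[.4354,-.0292,.008]))))
c=cellw(w,s,(335,215,357,265))
I=cv2.imread('pics/top0.png')
for p in((320,129),(404,131),(308,112),(268,118)):print(onz('top',p,0).round(3),onz('top',p,.05).round(3))
E
```

```text
px [323.5 179.5] mid [ 0.4348 -0.0298  0.0073] len 0.0499 ang 26.2
(array([ 0.43524029, -0.02952141,  0.00348229]), np.float64(9.423158891582501e-05))
px [351.7 243.7] mid [0.489  0.0332 0.0073] len 0.0426 ang -2.1
[0.715 0.01  0.   ] [0.702 0.011 0.05 ]
[ 0.715 -0.148  0.   ] [ 0.701 -0.138  0.05 ]
[0.747 0.033 0.   ] [0.732 0.033 0.05 ]
[0.734 0.108 0.   ] [0.719 0.103 0.05 ]
```

Emit:
move_arm(
  rows=[
    {"delta_pos": [0, 0.15, -3], "delta_rot": [0, 0, 0], "hand": 2.8},
    {"delta_pos": [0, 0, -3], "delta_rot": [0, 0, 0], "hand": 2.8},
    {"delta_pos": [0, 0, -3], "delta_rot": [0, 0, 0], "hand": 2.8},
    {"delta_pos": [0, 0, -3], "delta_rot": [0, 0, 0], "hand": 2.8},
    {"delta_pos": [0, 0, -2], "delta_rot": [0, 0, 0], "hand": 2.8},
    {"delta_pos": [0, 0, -1.5], "delta_rot": [0, 0, 0], "hand": 2.8},
    {"delta_pos": [0, 0, -1.2], "delta_rot": [0, 0, 0], "hand": 2.8},
    {"delta_pos": [0, 0, 0], "delta_rot": [0, 0, 0], "hand": 2.8},
    {"delta_pos": [0, 0, 0], "delta_rot": [0, 0, 0], "hand": 0.8},
    {"delta_pos": [0, 0, 0], "delta_rot": [0, 0, 0], "hand": 0.8},
  ],
)

```text
t: 14.8
eef_pos: [0.4358, -0.0295, 0.0262]
ee_rot: [-3.141, 0.001, -2.687]
force: [-0.7, 0.0, -0.5]
width: 0.0169
```

Emit:
move_arm(
  rows=[
    {"delta_pos": [0, 0, 0], "delta_rot": [0, 0, 0], "hand": 0.8},
    {"delta_pos": [0, 0, 0], "delta_rot": [0, 0, 0], "hand": 0.8},
    {"delta_pos": [0, 0, 1.5], "delta_rot": [0, 0, 0], "hand": 0.8},
    {"delta_pos": [0, 0, 3], "delta_rot": [0, 0, 0], "hand": 0.8},
    {"delta_pos": [0, 0, 4], "delta_rot": [0, 0, 0], "hand": 0.8},
    {"delta_pos": [0, 0, 4], "delta_rot": [0, 0, 0], "hand": 0.8},
    {"delta_pos": [0.7, -4, 2], "delta_rot": [0, 0, 0], "hand": 0.8},
    {"delta_pos": [0.7, -4, 0], "delta_rot": [0, 0, 0], "hand": 0.8},
    {"delta_pos": [0.7, -4, 0], "delta_rot": [0, 0, 0], "hand": 0.8},
    {"delta_pos": [0.7, -4, 0], "delta_rot": [0, 0, 0], "hand": 0.8},
  ],
)

```text
t: 15.8
eef_pos: [0.4634, -0.1911, 0.1714]
ee_rot: [-3.141, 0.002, -2.686]
force: [1.6, -0.1, -0.3]
width: 0.014
```

Emit:
move_arm(
  rows=[
    {"delta_pos": [0.1, -0.1, -2.5], "delta_rot": [0, 0, 0], "hand": 0.8},
    {"delta_pos": [0, 0, -2.5], "delta_rot": [0, 0, 0], "hand": 0.8},
    {"delta_pos": [0, 0, -1.8], "delta_rot": [0, 0, 0], "hand": 0.8},
    {"delta_pos": [0, 0, 0], "delta_rot": [0, 0, 0], "hand": 0.8},
    {"delta_pos": [0, 0, 0], "delta_rot": [0, 0, 0], "hand": 2.2},
    {"delta_pos": [0, 0, 0], "delta_rot": [0, 0, 0], "hand": 2.2},
    {"delta_pos": [0, 0, 0], "delta_rot": [0, 0, 0], "hand": 2.2},
    {"delta_pos": [0, 0, 3], "delta_rot": [0, 0, 0], "hand": 2.2},
    {"delta_pos": [0, 0, 3.5], "delta_rot": [0, 0, 0], "hand": 2.2},
    {"delta_pos": [0.1, 1.9, 2.5], "delta_rot": [0, 0, -4], "hand": 2.2},
  ],
)

```text
t: 16.8
eef_pos: [0.466, -0.1725, 0.1954]
ee_rot: [-3.14, 0.002, -2.758]
force: [0.9, -0.1, 0.0]
width: 0.0221
```

Emit:
move_arm(
  rows=[
    {"delta_pos": [0.4, 4, 0], "delta_rot": [0, 0, -4], "hand": 4},
    {"delta_pos": [0.4, 4, 0], "delta_rot": [0, 0, -4], "hand": 4},
    {"delta_pos": [0.4, 4, 0], "delta_rot": [0, 0, -4], "hand": 4},
    {"delta_pos": [0.4, 4, 0], "delta_rot": [0, 0, -4], "hand": 4},
    {"delta_pos": [0.4, 4, 0], "delta_rot": [0, 0, -4], "hand": 4},
    {"delta_pos": [0.2, 0.5, 0], "delta_rot": [0, 0, -4.5], "hand": 4},
    {"delta_pos": [0, 0, 0], "delta_rot": [0, 0, 0], "hand": 4},
    {"delta_pos": [0, 0, 0], "delta_rot": [0, 0, 0], "hand": 4},
    {"delta_pos": [0, 0, 0], "delta_rot": [0, 0, 0], "hand": 4},
    {"delta_pos": [0, 0, 0], "delta_rot": [0, 0, 0], "hand": 4},
  ],
)

```text
t: 17.8
eef_pos: [0.4872, 0.0325, 0.1927]
ee_rot: [3.142, 0.0, 3.099]
force: [0.1, -0.3, -0.1]
width: 0.0399
```

```bash
python3 - <<'E'
from h import *
s=get_state();w=grab_frame('wrist');cv2.imwrite('pics/w8.png',w);cv2.imwrite('pics/s8.png',grab_frame('side'))
import pickle;pickle.dump(s,open('s8.pkl','wb'));print(s['eef_pos'],np.degrees(s['ee_rot']),s['q'].round(2))
E
```

```text
[0.48716577 0.03249609 0.19272334] [1.7999554e+02 8.5948866e-03 1.7754381e+02] [ 0.47  0.1  -0.47  0.   -1.   -2.08]
```

View pics/w8.png

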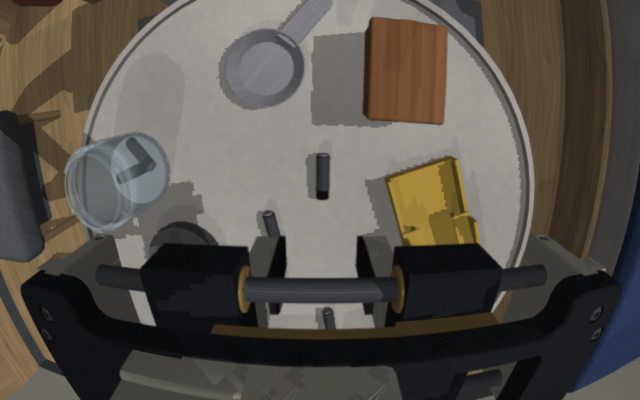

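View pics/s8.png

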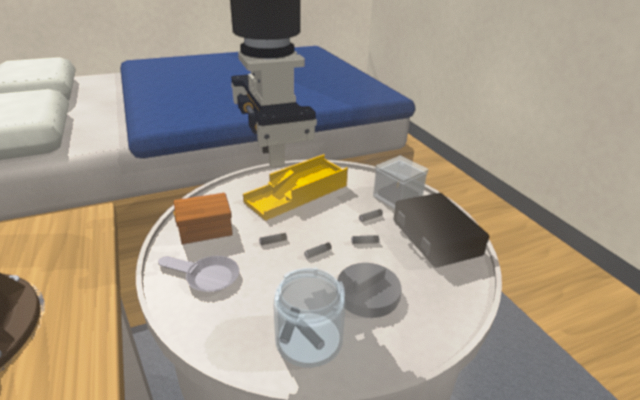

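```bash
python3 - <<'E'
from h import *
import pickle;s=pickle.load(open('s8.pkl','rb'));w=cv2.imread('pics/w8.png')
cellw(w,s,(310,145,336,206))
E
```

```text
px [322.5 176. ] mid [0.4843 0.0331 0.0073] len 0.0507 ang -2.3
```

Emit:
move_arm(
  rows=[
    {"delta_pos": [-0.2, 0.05, -3], "delta_rot": [0, 0, 0], "hand": 3},
    {"delta_pos": [0, 0, -3], "delta_rot": [0, 0, 0], "hand": 3},
    {"delta_pos": [0, 0, -3], "delta_rot": [0, 0, 0], "hand": 3},
    {"delta_pos": [0, 0, -3], "delta_rot": [0, 0, 0], "hand": 3},
    {"delta_pos": [0, 0, -2], "delta_rot": [0, 0, 0], "hand": 3},
    {"delta_pos": [0, 0, -1.5], "delta_rot": [0, 0, 0], "hand": 3},
    {"delta_pos": [0, 0, -1.2], "delta_rot": [0, 0, 0], "hand": 3},
    {"delta_pos": [0, 0, 0], "delta_rot": [0, 0, 0], "hand": 3},
    {"delta_pos": [0, 0, 0], "delta_rot": [0, 0, 0], "hand": 0.8},
    {"delta_pos": [0, 0, 0], "delta_rot": [0, 0, 0], "hand": 0.8},
  ],
)

```text
t: 18.9
eef_pos: [0.4858, 0.0339, 0.0263]
ee_rot: [3.141, 0.001, 3.099]
force: [0.3, -0.3, -0.3]
width: 0.0191
```

Emit:
move_arm(
  rows=[
    {"delta_pos": [0, 0, 0], "delta_rot": [0, 0, 0], "hand": 0.8},
    {"delta_pos": [0, 0, 0], "delta_rot": [0, 0, 0], "hand": 0.8},
    {"delta_pos": [0, 0, 1.5], "delta_rot": [0, 0, 0], "hand": 0.8},
    {"delta_pos": [0, 0, 3], "delta_rot": [0, 0, 0], "hand": 0.8},
    {"delta_pos": [0, 0, 4], "delta_rot": [0, 0, 0], "hand": 0.8},
    {"delta_pos": [0, 0, 4], "delta_rot": [0, 0, 0], "hand": 0.8},
    {"delta_pos": [-0.3, -4.4, 2], "delta_rot": [0, 0, 0], "hand": 0.8},
    {"delta_pos": [-0.4, -4.5, 0], "delta_rot": [0, 0, 0], "hand": 0.8},
    {"delta_pos": [-0.4, -4.5, 0], "delta_rot": [0, 0, 0], "hand": 0.8},
    {"delta_pos": [-0.4, -4.5, 0], "delta_rot": [0, 0, 0], "hand": 0.8},
  ],
)

```text
t: 19.9
eef_pos: [0.4699, -0.1465, 0.1714]
ee_rot: [3.141, 0.002, 3.1]
force: [1.9, -0.2, -0.3]
width: 0.0139
```

Emit:
move_arm(
  rows=[
    {"delta_pos": [-0.5, -4.5, 0], "delta_rot": [0, 0, 0], "hand": 0.8},
    {"delta_pos": [0, 0, -2.5], "delta_rot": [0, 0, 0], "hand": 0.8},
    {"delta_pos": [0, 0, -2.5], "delta_rot": [0, 0, 0], "hand": 0.8},
    {"delta_pos": [0, 0, -1.8], "delta_rot": [0, 0, 0], "hand": 0.8},
    {"delta_pos": [0, 0, 0], "delta_rot": [0, 0, 0], "hand": 0.8},
    {"delta_pos": [0, 0, 0], "delta_rot": [0, 0, 0], "hand": 2.2},
    {"delta_pos": [0, 0, 0], "delta_rot": [0, 0, 0], "hand": 2.2},
    {"delta_pos": [0, 0, 0], "delta_rot": [0, 0, 0], "hand": 2.2},
    {"delta_pos": [0, 0, 3], "delta_rot": [0, 0, 0], "hand": 2.2},
    {"delta_pos": [0, 0, 3.5], "delta_rot": [0, 0, 0], "hand": 2.2},
  ],
)

```text
t: 20.9
eef_pos: [0.4646, -0.19, 0.168]
ee_rot: [-3.142, -0.002, 3.099]
force: [2.1, 0.4, -1.0]
width: 0.0222
```

Emit:
move_arm(
  rows=[
    {"delta_pos": [0.9, 2, 2.5], "delta_rot": [0, 0, 2], "hand": 3},
    {"delta_pos": [1.9, 3.7, 0], "delta_rot": [0, 0, 2], "hand": 3},
    {"delta_pos": [1.9, 3.7, 0], "delta_rot": [0, 0, 2], "hand": 3},
    {"delta_pos": [1.9, 3.7, 0], "delta_rot": [0, 0, 3], "hand": 3},
    {"delta_pos": [1.8, 3.6, 0], "delta_rot": [0, 0, 2], "hand": 3},
    {"delta_pos": [0, 0, 0], "delta_rot": [0, 0, 0], "hand": 3},
    {"delta_pos": [0, 0, 0], "delta_rot": [0, 0, 0], "hand": 3},
    {"delta_pos": [0, 0, 0], "delta_rot": [0, 0, 0], "hand": 3},
    {"delta_pos": [0, 0, 0], "delta_rot": [0, 0, 0], "hand": 3},
    {"delta_pos": [0, 0, 0], "delta_rot": [0, 0, 0], "hand": 3},
  ],
)

```text
t: 21.9
eef_pos: [0.549, -0.024, 0.1928]
ee_rot: [3.142, 0.0, -2.993]
force: [-0.3, -0.5, 0.1]
width: 0.0302
```

```bash
python3 - <<'E'
from h import *
s=get_state();w=grab_frame('wrist');cv2.imwrite('pics/w9.png',w)
import pickle;pickle.dump(s,open('s9.pkl','wb'));print(s['eef_pos'],np.degrees(s['ee_rot']),s['q'].round(2))
cellw(w,s,(306,140,340,206))
E
```

```text
[ 0.54897642 -0.02396641  0.19282926] [ 1.79996301e+02  1.76415799e-02 -1.71512175e+02] [ 0.31  0.2  -0.35 -0.   -1.03 -1.74]
px [320. 177.] mid [ 0.5473 -0.0265  0.0073] len 0.0508 ang 8.5
```

View pics/w9.png

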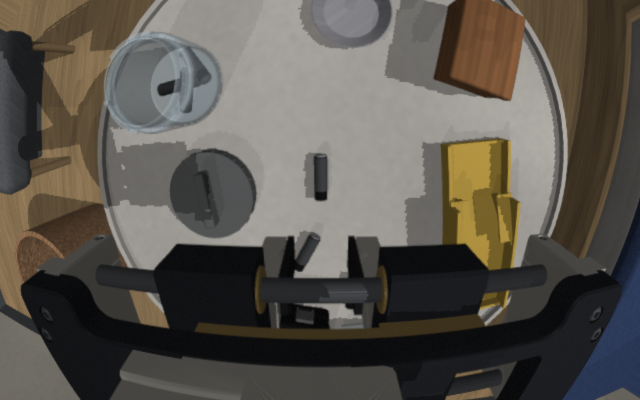

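Emit:
move_arm(
  rows=[
    {"delta_pos": [-0.1, -0.2, -3], "delta_rot": [0, 0, 0], "hand": 3},
    {"delta_pos": [0, 0, -3], "delta_rot": [0, 0, 0], "hand": 3},
    {"delta_pos": [0, 0, -3], "delta_rot": [0, 0, 0], "hand": 3},
    {"delta_pos": [0, 0, -3], "delta_rot": [0, 0, 0], "hand": 3},
    {"delta_pos": [0, 0, -2], "delta_rot": [0, 0, 0], "hand": 3},
    {"delta_pos": [0, 0, -1.5], "delta_rot": [0, 0, 0], "hand": 3},
    {"delta_pos": [0, 0, -1.2], "delta_rot": [0, 0, 0], "hand": 3},
    {"delta_pos": [0, 0, 0], "delta_rot": [0, 0, 0], "hand": 3},
    {"delta_pos": [0, 0, 0], "delta_rot": [0, 0, 0], "hand": 0.8},
    {"delta_pos": [0, 0, 0], "delta_rot": [0, 0, 0], "hand": 0.8},
  ],
)

```text
t: 22.95
eef_pos: [0.5489, -0.0251, 0.0265]
ee_rot: [3.141, 0.002, -2.992]
force: [0.1, -0.2, -0.6]
width: 0.0193
```

Emit:
move_arm(
  rows=[
    {"delta_pos": [0, 0, 0], "delta_rot": [0, 0, 0], "hand": 0.8},
    {"delta_pos": [0, 0, 0], "delta_rot": [0, 0, 0], "hand": 0.8},
    {"delta_pos": [0, 0, 1.5], "delta_rot": [0, 0, 0], "hand": 0.8},
    {"delta_pos": [0, 0, 3], "delta_rot": [0, 0, 0], "hand": 0.8},
    {"delta_pos": [0, 0, 4], "delta_rot": [0, 0, 0], "hand": 0.8},
    {"delta_pos": [0, 0, 4], "delta_rot": [0, 0, 0], "hand": 0.8},
    {"delta_pos": [-1.7, -3.3, 2], "delta_rot": [0, 0, 0], "hand": 0.8},
    {"delta_pos": [-2.2, -4.4, 0], "delta_rot": [0, 0, 0], "hand": 0.8},
    {"delta_pos": [-2.2, -4.4, 0], "delta_rot": [0, 0, 0], "hand": 0.8},
    {"delta_pos": [-2.2, -4.4, 0], "delta_rot": [0, 0, 0], "hand": 0.8},
  ],
)

```text
t: 23.95
eef_pos: [0.4643, -0.1913, 0.1713]
ee_rot: [-3.141, 0.002, -2.991]
force: [0.4, -0.7, -1.0]
width: 0.0141
```

Emit:
move_arm(
  rows=[
    {"delta_pos": [0, 0, -2.5], "delta_rot": [0, 0, 0], "hand": 0.8},
    {"delta_pos": [0, 0, -2.5], "delta_rot": [0, 0, 0], "hand": 0.8},
    {"delta_pos": [0, 0, -1.8], "delta_rot": [0, 0, 0], "hand": 0.8},
    {"delta_pos": [0, 0, 0], "delta_rot": [0, 0, 0], "hand": 0.8},
    {"delta_pos": [0, 0, 0], "delta_rot": [0, 0, 0], "hand": 2.2},
    {"delta_pos": [0, 0, 0], "delta_rot": [0, 0, 0], "hand": 2.2},
    {"delta_pos": [0, 0, 0], "delta_rot": [0, 0, 0], "hand": 2.2},
    {"delta_pos": [0, 0, 3], "delta_rot": [0, 0, 0], "hand": 2.2},
    {"delta_pos": [0, 0, 3.5], "delta_rot": [0, 0, 0], "hand": 2.2},
    {"delta_pos": [1.6, 1.5, 2.5], "delta_rot": [0, 0, -4], "hand": 3},
  ],
)

```text
t: 24.95
eef_pos: [0.4808, -0.1758, 0.1955]
ee_rot: [-3.141, 0.002, -3.064]
force: [0.7, -0.7, 1.0]
width: 0.0258
```

Emit:
move_arm(
  rows=[
    {"delta_pos": [3.2, 3, 0], "delta_rot": [0, 0, -4], "hand": 3},
    {"delta_pos": [3.2, 3, 0], "delta_rot": [0, 0, -4], "hand": 3},
    {"delta_pos": [3.2, 3, 0], "delta_rot": [0, 0, -4], "hand": 3},
    {"delta_pos": [3.2, 3, 0], "delta_rot": [0, 0, -4], "hand": 3},
    {"delta_pos": [3.2, 2.8, 0], "delta_rot": [0, 0, -6.5], "hand": 3},
    {"delta_pos": [0, 0, 0], "delta_rot": [0, 0, 0], "hand": 3},
    {"delta_pos": [0, 0, 0], "delta_rot": [0, 0, 0], "hand": 3},
    {"delta_pos": [0, 0, 0], "delta_rot": [0, 0, 0], "hand": 3},
    {"delta_pos": [0, 0, 0], "delta_rot": [0, 0, 0], "hand": 3},
    {"delta_pos": [0, 0, 0], "delta_rot": [0, 0, 0], "hand": 3},
  ],
)

```text
t: 25.95
eef_pos: [0.6408, -0.0279, 0.1932]
ee_rot: [3.141, 0.001, 2.828]
force: [-0.1, 0.0, 0.2]
width: 0.0301
```

```bash
python3 - <<'E'
from h import *
s=get_state();w=grab_frame('wrist');cv2.imwrite('pics/w10.png',w);cv2.imwrite('pics/s10.png',grab_frame('side'))
import pickle;pickle.dump(s,open('s10.pkl','wb'));print(s['eef_pos'],np.degrees(s['ee_rot']),s['q'].round(2))
cellw(w,s,(306,140,340,206))
E
```

```text
[ 0.64083022 -0.02792603  0.19317275] [1.79978789e+02 3.39810088e-02 1.62022551e+02] [ 0.26  0.34 -0.14  0.   -1.08 -2.14]
px [319. 178.] mid [ 0.6397 -0.0307  0.0073] len 0.0488 ang -18.0
```

View pics/w10.png

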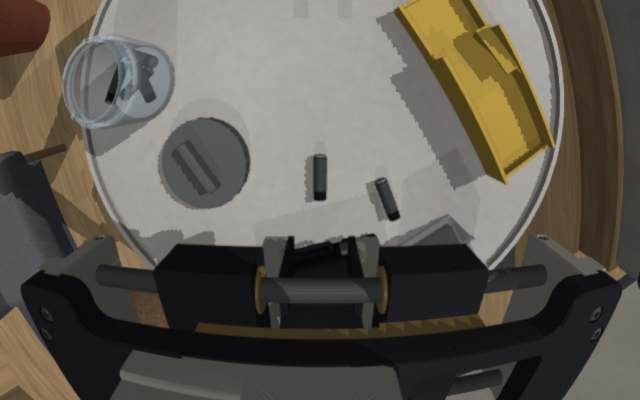

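View pics/s10.png

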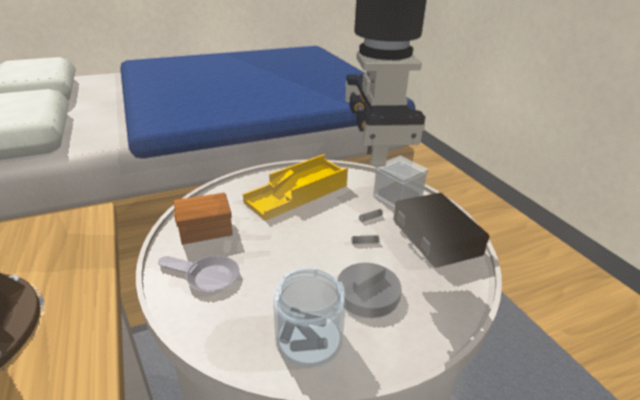

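Emit:
move_arm(
  rows=[
    {"delta_pos": [-0.1, -0.2, -3], "delta_rot": [0, 0, 0], "hand": 3},
    {"delta_pos": [0, 0, -3], "delta_rot": [0, 0, 0], "hand": 3},
    {"delta_pos": [0, 0, -3], "delta_rot": [0, 0, 0], "hand": 3},
    {"delta_pos": [0, 0, -3], "delta_rot": [0, 0, 0], "hand": 3},
    {"delta_pos": [0, 0, -2], "delta_rot": [0, 0, 0], "hand": 3},
    {"delta_pos": [0, 0, -1.5], "delta_rot": [0, 0, 0], "hand": 3},
    {"delta_pos": [0, 0, -1.2], "delta_rot": [0, 0, 0], "hand": 3},
    {"delta_pos": [0, 0, 0], "delta_rot": [0, 0, 0], "hand": 3},
    {"delta_pos": [0, 0, 0], "delta_rot": [0, 0, 0], "hand": 0.8},
    {"delta_pos": [0, 0, 0], "delta_rot": [0, 0, 0], "hand": 0.8},
  ],
)

```text
t: 27.05
eef_pos: [0.6411, -0.029, 0.0268]
ee_rot: [3.141, 0.002, 2.829]
force: [-0.0, 0.7, -0.1]
width: 0.0195
```

Emit:
move_arm(
  rows=[
    {"delta_pos": [0, 0, 0], "delta_rot": [0, 0, 0], "hand": 0.8},
    {"delta_pos": [0, 0, 0], "delta_rot": [0, 0, 0], "hand": 0.8},
    {"delta_pos": [0, 0, 1.5], "delta_rot": [0, 0, 0], "hand": 0.8},
    {"delta_pos": [0, 0, 3], "delta_rot": [0, 0, 0], "hand": 0.8},
    {"delta_pos": [0, 0, 4], "delta_rot": [0, 0, 0], "hand": 0.8},
    {"delta_pos": [0, 0, 4], "delta_rot": [0, 0, 0], "hand": 0.8},
    {"delta_pos": [-3.1, -2.9, 2], "delta_rot": [0, 0, 0], "hand": 0.8},
    {"delta_pos": [-3.6, -3.3, 0], "delta_rot": [0, 0, 0], "hand": 0.8},
    {"delta_pos": [-3.6, -3.3, 0], "delta_rot": [0, 0, 0], "hand": 0.8},
    {"delta_pos": [-3.6, -3.3, 0], "delta_rot": [0, 0, 0], "hand": 0.8},
  ],
)

```text
t: 28.05
eef_pos: [0.4997, -0.1581, 0.172]
ee_rot: [3.141, 0.001, 2.829]
force: [0.9, -2.1, -0.6]
width: 0.0141
```

Emit:
move_arm(
  rows=[
    {"delta_pos": [-3.5, -3.3, 0], "delta_rot": [0, 0, 0], "hand": 0.8},
    {"delta_pos": [0, 0, -2.5], "delta_rot": [0, 0, 0], "hand": 0.8},
    {"delta_pos": [0, 0, -2.5], "delta_rot": [0, 0, 0], "hand": 0.8},
    {"delta_pos": [0, 0, -1.8], "delta_rot": [0, 0, 0], "hand": 0.8},
    {"delta_pos": [0, 0, 0], "delta_rot": [0, 0, 0], "hand": 0.8},
    {"delta_pos": [0, 0, 0], "delta_rot": [0, 0, 0], "hand": 2.2},
    {"delta_pos": [0, 0, 0], "delta_rot": [0, 0, 0], "hand": 2.2},
    {"delta_pos": [0, 0, 0], "delta_rot": [0, 0, 0], "hand": 2.2},
    {"delta_pos": [0, 0, 3], "delta_rot": [0, 0, 0], "hand": 2.2},
    {"delta_pos": [0, 0, 3.5], "delta_rot": [0, 0, 0], "hand": 2.2},
  ],
)

```text
t: 29.05
eef_pos: [0.4656, -0.19, 0.168]
ee_rot: [-3.141, -0.002, 2.829]
force: [0.9, 0.3, -0.4]
width: 0.0221
```

Emit:
move_arm(
  rows=[
    {"delta_pos": [1.5, 1.5, 2.5], "delta_rot": [0, 0, 0], "hand": 3},
    {"delta_pos": [3.4, 3.4, 0], "delta_rot": [0, 0, 4], "hand": 3},
    {"delta_pos": [3.4, 3.5, 0], "delta_rot": [0, 0, 4], "hand": 3},
    {"delta_pos": [3.4, 3.5, 0], "delta_rot": [0, 0, 4], "hand": 3},
    {"delta_pos": [3.4, 3.5, 0], "delta_rot": [0, 0, 4], "hand": 3},
    {"delta_pos": [3.4, 3.5, 0], "delta_rot": [0, 0, 4], "hand": 3},
    {"delta_pos": [3.4, 3.5, 0], "delta_rot": [0, 0, 5], "hand": 3},
    {"delta_pos": [0, 0, 0], "delta_rot": [0, 0, 0], "hand": 3},
    {"delta_pos": [0, 0, 0], "delta_rot": [0, 0, 0], "hand": 3},
    {"delta_pos": [0, 0, 0], "delta_rot": [0, 0, 0], "hand": 3},
  ],
)

```text
t: 30.05
eef_pos: [0.6848, 0.0335, 0.1929]
ee_rot: [-3.142, -0.0, -3.019]
force: [0.2, -1.5, 1.1]
width: 0.0302
```

```bash
python3 - <<'E'
from h import *
s=get_state();w=grab_frame('wrist');cv2.imwrite('pics/w11.png',w);cv2.imwrite('pics/s11.png',grab_frame('side'))
import pickle;pickle.dump(s,open('s11.pkl','wb'));print(s['eef_pos'],np.degrees(s['ee_rot']),s['q'].round(2))
cellw(w,s,(300,140,346,206))
E
```

```text
[0.68478856 0.03349609 0.19287057] [-1.79999885e+02 -9.10512346e-03 -1.72972467e+02] [ 0.33  0.41 -0.04 -0.   -1.12 -1.78]
px [322. 180.] mid [0.686  0.0335 0.0073] len 0.0489 ang 7.1
```

View pics/w11.png

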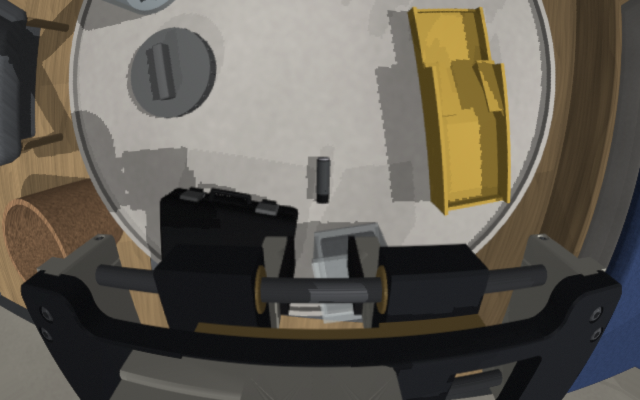

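View pics/s11.png

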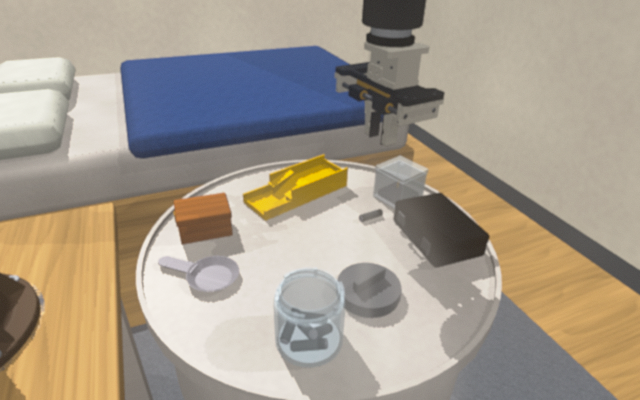

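```bash
python3 - <<'E'
from h import *
I=cv2.imread('pics/top0.png');cv2.imwrite('pics/cube.png',cv2.resize(I[50:170,240:420],None,fx=4,fy=4,interpolation=2))
E
```

```text
(no output)
```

View pics/cube.png

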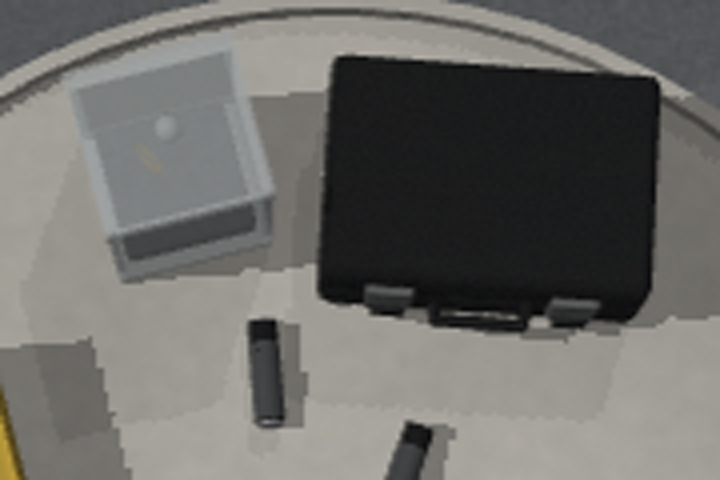

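```bash
python3 - <<'E'
from h import *
for p,z in(((108,235),.076),((270,195),.076),((122,280),0),((272,243),0),((320,290),.05),((320,300),0),((365,300),.03)):print(onz('top',(240+p[0]/4,50+p[1]/4),z).round(4))
E
```

```text
[0.7281 0.1029 0.076 ]
[0.7475 0.0338 0.076 ]
[0.7305 0.1029 0.    ]
[0.7499 0.0331 0.    ]
[0.7134 0.0111 0.05  ]
[0.7229 0.0101 0.    ]
[ 0.7149 -0.0097  0.03  ]
```

Emit:
move_arm(
  rows=[
    {"delta_pos": [-0.2, 0.05, -3], "delta_rot": [0, 0, 0], "hand": 3},
    {"delta_pos": [0, 0, -3], "delta_rot": [0, 0, 0], "hand": 3},
    {"delta_pos": [0, 0, -3], "delta_rot": [0, 0, 0], "hand": 3},
    {"delta_pos": [0, 0, -3], "delta_rot": [0, 0, 0], "hand": 3},
    {"delta_pos": [0, 0, -2], "delta_rot": [0, 0, 0], "hand": 3},
    {"delta_pos": [0, 0, -1.5], "delta_rot": [0, 0, 0], "hand": 3},
    {"delta_pos": [0, 0, -1.1], "delta_rot": [0, 0, 0], "hand": 3},
    {"delta_pos": [0, 0, 0], "delta_rot": [0, 0, 0], "hand": 3},
    {"delta_pos": [0, 0, 0], "delta_rot": [0, 0, 0], "hand": 0.8},
    {"delta_pos": [0, 0, 0], "delta_rot": [0, 0, 0], "hand": 0.8},
  ],
)

```text
t: 31.15
eef_pos: [0.6841, 0.0345, 0.0279]
ee_rot: [3.141, 0.002, -3.018]
force: [-0.8, 0.5, -0.2]
width: 0.0194
```

Emit:
move_arm(
  rows=[
    {"delta_pos": [0, 0, 0], "delta_rot": [0, 0, 0], "hand": 0.8},
    {"delta_pos": [0, 0, 0], "delta_rot": [0, 0, 0], "hand": 0.8},
    {"delta_pos": [0, 0, 1.5], "delta_rot": [0, 0, 0], "hand": 0.8},
    {"delta_pos": [0, 0, 3], "delta_rot": [0, 0, 0], "hand": 0.8},
    {"delta_pos": [0, 0, 4], "delta_rot": [0, 0, 0], "hand": 0.8},
    {"delta_pos": [0, 0, 4], "delta_rot": [0, 0, 0], "hand": 0.8},
    {"delta_pos": [-3.1, -3.2, 2], "delta_rot": [0, 0, 0], "hand": 0.8},
    {"delta_pos": [-3.4, -3.5, 0], "delta_rot": [0, 0, 0], "hand": 0.8},
    {"delta_pos": [-3.4, -3.5, 0], "delta_rot": [0, 0, 0], "hand": 0.8},
    {"delta_pos": [-3.4, -3.5, 0], "delta_rot": [0, 0, 0], "hand": 0.8},
  ],
)

```text
t: 32.15
eef_pos: [0.5488, -0.1037, 0.1729]
ee_rot: [-3.142, 0.001, -3.018]
force: [0.3, -0.4, 0.1]
width: 0.0137
```

Emit:
move_arm(
  rows=[
    {"delta_pos": [-2.8, -3, 0], "delta_rot": [0, 0, 0], "hand": 0.8},
    {"delta_pos": [-2.8, -3, 0], "delta_rot": [0, 0, 0], "hand": 0.8},
    {"delta_pos": [-2.9, -2.9, 0], "delta_rot": [0, 0, 0], "hand": 0.8},
    {"delta_pos": [0, 0, -2.5], "delta_rot": [0, 0, 0], "hand": 0.8},
    {"delta_pos": [0, 0, -2.5], "delta_rot": [0, 0, 0], "hand": 0.8},
    {"delta_pos": [0, 0, -1.9], "delta_rot": [0, 0, 0], "hand": 0.8},
    {"delta_pos": [0, 0, 0], "delta_rot": [0, 0, 0], "hand": 0.8},
    {"delta_pos": [0, 0, 0], "delta_rot": [0, 0, 0], "hand": 2.2},
    {"delta_pos": [0, 0, 0], "delta_rot": [0, 0, 0], "hand": 2.2},
    {"delta_pos": [0, 0, 0], "delta_rot": [0, 0, 0], "hand": 2.2},
  ],
)

```text
t: 33.15
eef_pos: [0.4661, -0.1916, 0.1038]
ee_rot: [-3.141, 0.002, -3.018]
force: [0.4, 0.5, 0.4]
width: 0.0216
```

Emit:
move_arm(
  rows=[
    {"delta_pos": [0, 0, 3], "delta_rot": [0, 0, 0], "hand": 2.2},
    {"delta_pos": [0, 0, 3.5], "delta_rot": [0, 0, 0], "hand": 2.2},
    {"delta_pos": [1.4, 0.8, 3], "delta_rot": [0, 0, 2], "hand": 4},
    {"delta_pos": [3.4, 1.4, 0], "delta_rot": [0, 0, 2], "hand": 4},
    {"delta_pos": [3.4, 1.4, 0], "delta_rot": [0, 0, 2], "hand": 4},
    {"delta_pos": [3.4, 1.4, 0], "delta_rot": [0, 0, 2], "hand": 4},
    {"delta_pos": [0, 0, 0], "delta_rot": [0, 0, 0], "hand": 4},
    {"delta_pos": [0, 0, 0], "delta_rot": [0, 0, 0], "hand": 4},
    {"delta_pos": [0, 0, 0], "delta_rot": [0, 0, 0], "hand": 4},
    {"delta_pos": [0, 0, 0], "delta_rot": [0, 0, 0], "hand": 4},
  ],
)

```text
t: 34.15
eef_pos: [0.5806, -0.142, 0.1981]
ee_rot: [-3.142, 0.0, -2.879]
force: [0.5, 0.8, 0.0]
width: 0.0398
```

```bash
python3 - <<'E'
from h import *
s=get_state();w=grab_frame('wrist');cv2.imwrite('pics/w12.png',w);S=grab_frame('side');cv2.imwrite('pics/s12.png',cv2.resize(S[170:370,130:430],None,fx=2.6,fy=2.6))
cv2.imwrite('pics/side12.png',S)
import pickle;pickle.dump(s,open('s12.pkl','wb'));print(s['eef_pos'],np.degrees(s['ee_rot']),s['q'].round(2))
E
```

```text
[ 0.58063049 -0.14199889  0.19806145] [-1.79996125e+02  2.59063958e-02 -1.64973849e+02] [ 0.09  0.27 -0.24 -0.   -1.06 -1.4 ]
```

View pics/w12.png

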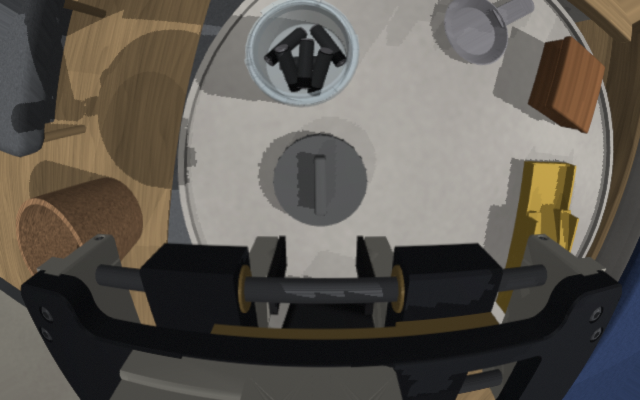

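View pics/s12.png

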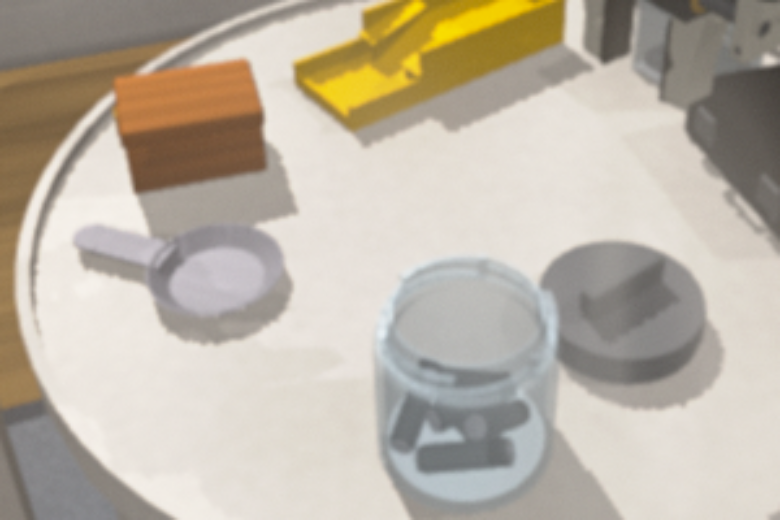

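```bash
python3 - <<'E'
from h import *
import pickle;s=pickle.load(open('s12.pkl','rb'));w=cv2.imread('pics/w12.png')
o,d=ray('side',(308.8,313.5))
for z in(.02,.03,.04,.05,.06):print((o+d*(z-o[2])/d[2]).round(3))
print('jar-y of back wall', )
# ridge: top face
cv2.imwrite('pics/w12l.png',cv2.resize(w[125:235,255:380],None,fx=5,fy=5,interpolation=2));cv2.imwrite('pics/w12j.png',cv2.resize(w[0:115,235:370],None,fx=5,fy=5,interpolation=2))
E
```

```text
[ 0.475 -0.164  0.02 ]
[ 0.471 -0.172  0.03 ]
[ 0.468 -0.181  0.04 ]
[ 0.464 -0.189  0.05 ]
[ 0.461 -0.197  0.06 ]
jar-y of back wall
```

View pics/w12l.png

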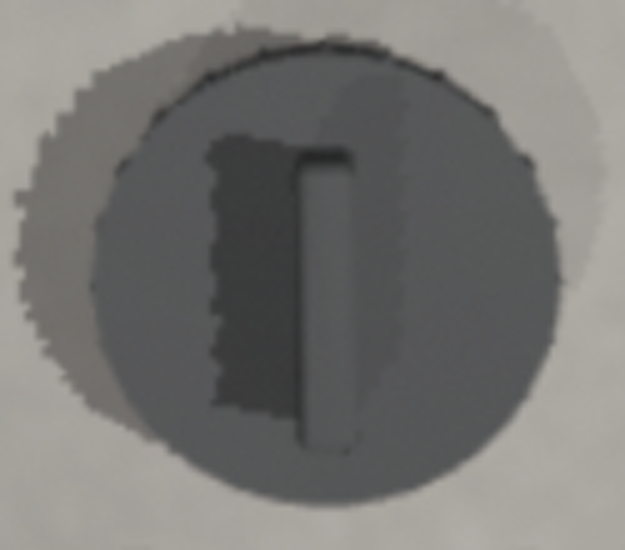

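View pics/w12j.png

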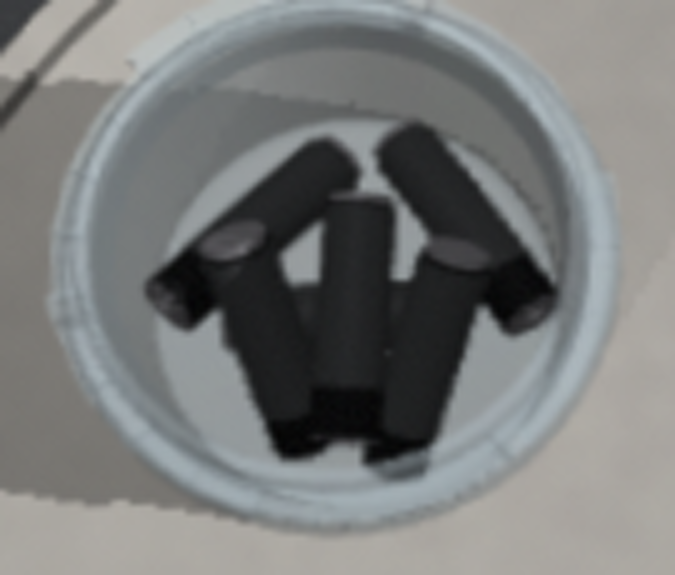

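```bash
python3 - <<'E'
from h import *
import pickle;s=pickle.load(open('s12.pkl','rb'))
f=lambda x,y,z:onz('wrist',(255+x/5,125+y/5),z,s)
a,b=f(326,168,.0395),f(328,448,.0395);print(a,b,(a+b)/2,np.linalg.norm(a-b),np.degrees(np.arctan2(*(a-b)[[1,0]]))+180)
L,Rr,T,B=f(93,280,.0205),f(560,280,.0205),f(326,44,.0205),f(326,505,.0205);print(np.linalg.norm(L-Rr),np.linalg.norm(T-B),(L+Rr)/2,(T+B)/2)
g=lambda x,y,z:onz('wrist',(235+x/5,y/5),z,s)
# jar neck rim inner: left 85?,right 570; 
L,Rr=g(92,265,.098),g(568,240,.098);T,B=g(335,22,.098),g(335,488,.098);print(np.linalg.norm(L-Rr),np.linalg.norm(T-B),(L+Rr)/2,(T+B)/2)
print(tri(ray('wrist',(320.4,187.2),s),ray('top',proj('top',[.5812,-.1416,.0395]))))
E
```

```text
[ 0.554419   -0.15115346  0.0395    ] [ 0.61005286 -0.13578784  0.0395    ] [ 0.58223593 -0.14347065  0.0395    ] 0.057716796187295465 15.439716662550751
0.0984822286994123 0.10053104484246309 [ 0.58073278 -0.14403113  0.0205    ] [ 0.58162682 -0.1438898   0.0205    ]
0.07170624907519392 0.07364904790568882 [ 0.46623095 -0.1899087   0.098     ] [ 0.46632493 -0.18887006  0.098     ]
(array([ 0.58246781, -0.14282901,  0.03543206]), np.float64(0.001684121472976012))
```

Emit:
move_arm(
  rows=[
    {"delta_pos": [0.1, -0.1, -3], "delta_rot": [0, 0, 0], "hand": 4},
    {"delta_pos": [0, 0, -3], "delta_rot": [0, 0, 0], "hand": 4},
    {"delta_pos": [0, 0, -3], "delta_rot": [0, 0, 0], "hand": 4},
    {"delta_pos": [0, 0, -2.5], "delta_rot": [0, 0, 0], "hand": 4},
    {"delta_pos": [0, 0, -2], "delta_rot": [0, 0, 0], "hand": 4},
    {"delta_pos": [0, 0, -1.6], "delta_rot": [0, 0, 0], "hand": 4},
    {"delta_pos": [0, 0, 0], "delta_rot": [0, 0, 0], "hand": 4},
    {"delta_pos": [0, 0, 0], "delta_rot": [0, 0, 0], "hand": 0.8},
    {"delta_pos": [0, 0, 0], "delta_rot": [0, 0, 0], "hand": 0.8},
    {"delta_pos": [0, 0, 0], "delta_rot": [0, 0, 0], "hand": 0.8},
  ],
  force=30,
)

```text
t: 35.25
eef_pos: [0.583, -0.1427, 0.0478]
ee_rot: [-3.141, 0.002, -2.879]
force: [0.2, 0.8, 0.2]
width: 0.0217
```

Emit:
move_arm(
  rows=[
    {"delta_pos": [0, 0, 0], "delta_rot": [0, 0, 0], "hand": 0.8},
    {"delta_pos": [0, 0, 0], "delta_rot": [0, 0, 0], "hand": 0.8},
    {"delta_pos": [0, 0, 0], "delta_rot": [0, 0, 0], "hand": 0.8},
    {"delta_pos": [0, 0, 1], "delta_rot": [0, 0, 0], "hand": 0.8},
    {"delta_pos": [0, 0, 2], "delta_rot": [0, 0, 0], "hand": 0.8},
    {"delta_pos": [0, 0, 3], "delta_rot": [0, 0, 0], "hand": 0.8},
    {"delta_pos": [0, 0, 3], "delta_rot": [0, 0, 0], "hand": 0.8},
    {"delta_pos": [0, 0, 3], "delta_rot": [0, 0, 0], "hand": 0.8},
    {"delta_pos": [0, 0, 0], "delta_rot": [0, 0, 0], "hand": 0.8},
    {"delta_pos": [0, 0, 0], "delta_rot": [0, 0, 0], "hand": 0.8},
  ],
)

```text
t: 36.25
eef_pos: [0.5825, -0.1426, 0.1677]
ee_rot: [-3.142, 0.002, -2.879]
force: [-1.2, -0.3, -1.5]
width: 0.0116
```

```bash
python3 - <<'E'
from h import *
s=get_state();w=grab_frame('wrist');cv2.imwrite('pics/w13.png',w);S=grab_frame('side');cv2.imwrite('pics/side13.png',S)
import pickle;pickle.dump(s,open('s13.pkl','wb'));print(s['eef_pos'],np.degrees(s['ee_rot']),s['q'].round(2),s['width'],s['force'],s['moment'])
E
```

```text
[ 0.58248798 -0.142577    0.16768393] [-1.79995682e+02  1.17031891e-01 -1.64955900e+02] [ 0.09  0.3  -0.27 -0.   -1.   -1.39] 0.011555784569266644 [-1.17406366 -0.32188591 -1.48442002] [0.00517958 0.04104743 0.00408374]
```

View pics/w13.png

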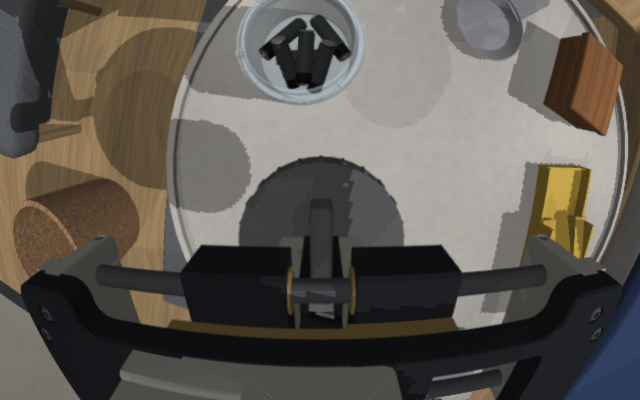

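View pics/side13.png

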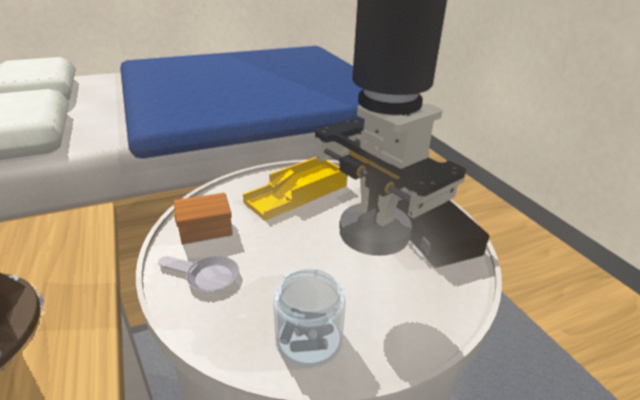

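```bash
python3 - <<'E'
from h import *
import pickle;s=pickle.load(open('s13.pkl','rb'));w=cv2.imread('pics/w13.png')
cv2.imwrite('pics/w13l.png',cv2.resize(w[140:250,230:415],None,fx=4,fy=4,interpolation=2))
for z in(.121,.1415):
  for y in(154,156,158): 
    p=onz('wrist',(321.5,y),z,s);print(z,y,p.round(4),np.linalg.norm(p[:2]-s['eef_pos'][:2]).round(4))
cv2.imwrite('pics/w13j.png',cv2.resize(w[0:110,225:375],None,fx=5,fy=5,interpolation=2))
E
```

```text
0.121 154 [ 0.5331 -0.1569  0.121 ] 0.0514
0.121 156 [ 0.5343 -0.1566  0.121 ] 0.0502
0.121 158 [ 0.5355 -0.1563  0.121 ] 0.0489
0.1415 154 [ 0.5297 -0.1579  0.1415] 0.0549
0.1415 156 [ 0.5308 -0.1576  0.1415] 0.0539
0.1415 158 [ 0.5318 -0.1573  0.1415] 0.0528
```

View pics/w13l.png

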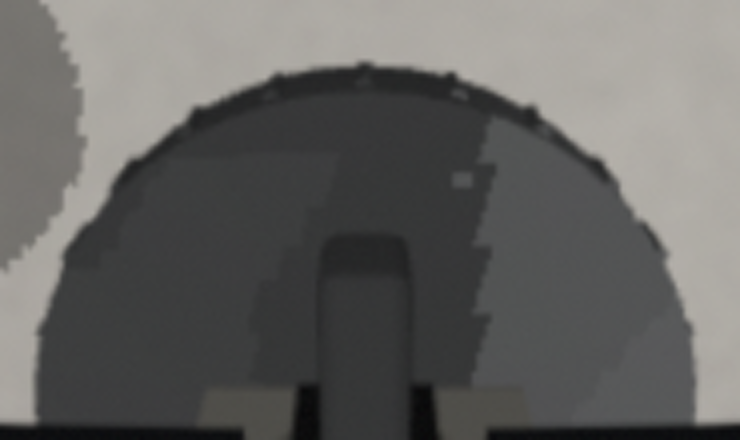

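```bash
python3 - <<'E'
from h import *
I=cv2.imread('pics/top4.png')
I=cv2.imread('pics/top0.png')
cv2.imwrite('pics/jz.png',cv2.resize(I[232:302,398:474],None,fx=8,fy=8,interpolation=2))
S=cv2.imread('pics/side0.png');cv2.imwrite('pics/sz.png',cv2.resize(S[262:330,268:352],None,fx=8,fy=8,interpolation=2))
# predicted rings
from math import *
for nm,im,(x0,y0) in(('top',I[232:302,398:474],(398,232)),('side',S[262:330,268:352],(268,262))):
    im=cv2.resize(im,None,fx=8,fy=8,interpolation=2)
    for r,z,col in((.0365,.098,(0,0,255)),(.040,.098,(0,255,0))):
        for c in((.465,-.191),):
            P=np.array([ (np.array(proj(nm,[c[0]+r*cos(t),c[1]+r*sin(t),z]))-[x0,y0]+.5)*8 for t in np.linspace(0,2*pi,60)])
            for q in P: cv2.circle(im,tuple(int(v) for v in q),1,col,-1)
    cv2.imwrite(f'pics/ov_{nm}.png',im)
E
```

```text
(no output)
```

View pics/ov_top.png

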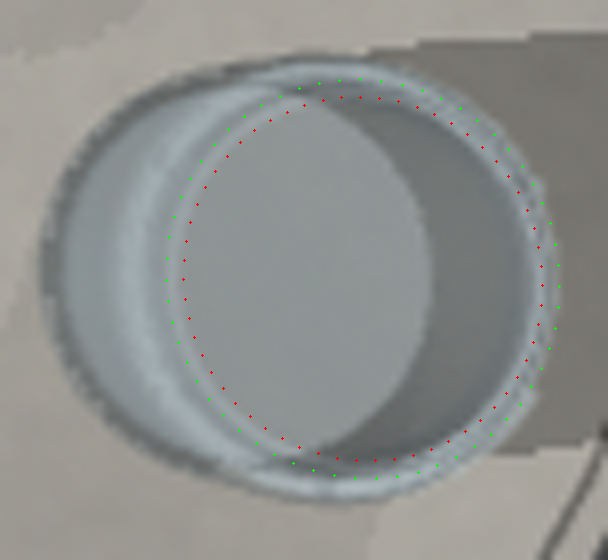

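View pics/ov_side.png

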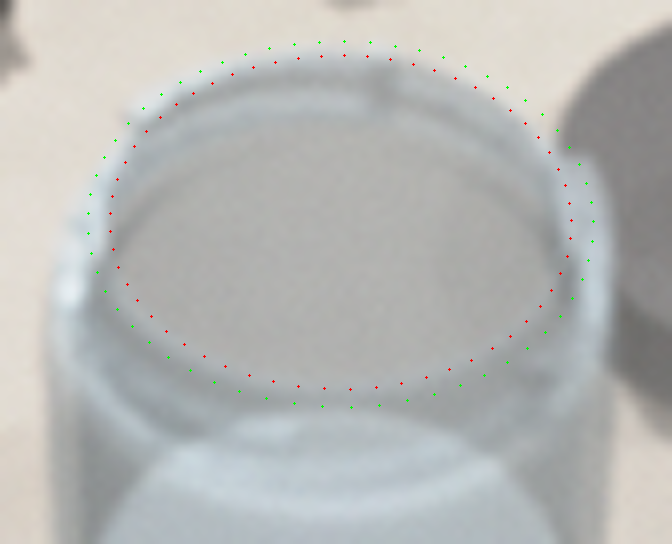

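Emit:
move_arm(
  rows=[
    {"delta_pos": [-2.4, -1.0, 0], "delta_rot": [0, 0, 0], "hand": 0.8},
    {"delta_pos": [-2.4, -1.0, 0], "delta_rot": [0, 0, 0], "hand": 0.8},
    {"delta_pos": [-2.4, -1.0, 0], "delta_rot": [0, 0, 0], "hand": 0.8},
    {"delta_pos": [-2.4, -1.0, 0], "delta_rot": [0, 0, 0], "hand": 0.8},
    {"delta_pos": [-2.1, -0.8, 0], "delta_rot": [0, 0, 0], "hand": 0.8},
    {"delta_pos": [0, 0, -0.8], "delta_rot": [0, 0, 0], "hand": 0.8},
    {"delta_pos": [0, 0, -0.8], "delta_rot": [0, 0, 0], "hand": 0.8},
    {"delta_pos": [0, 0, 0], "delta_rot": [0, 0, 0], "hand": 0.8},
    {"delta_pos": [0, 0, 0], "delta_rot": [0, 0, 0], "hand": 0.8},
    {"delta_pos": [0, 0, 0], "delta_rot": [0, 0, 0], "hand": 0.8},
  ],
)

```text
t: 37.35
eef_pos: [0.4658, -0.1905, 0.1504]
ee_rot: [3.142, -0.0, -2.878]
force: [-1.0, 0.2, -0.5]
width: 0.0116
```

```bash
python3 - <<'E'
from h import *
s=get_state();w=grab_frame('wrist');cv2.imwrite('pics/w14.png',w);S=grab_frame('side');cv2.imwrite('pics/side14.png',S)
cv2.imwrite('pics/s14z.png',cv2.resize(S[230:370,240:380],None,fx=4,fy=4,interpolation=2))
import pickle;pickle.dump(s,open('s14.pkl','wb'));print(s['eef_pos'],np.degrees(s['ee_rot']),s['q'].round(2),s['width'],s['force'],s['moment'])
E
```

```text
[ 0.46584421 -0.19048706  0.15035957] [ 1.79999188e+02 -2.65221344e-02 -1.64911524e+02] [ 0.    0.17 -0.5   0.   -0.91 -1.31] 0.011590086175088176 [-0.96504324  0.22903027 -0.45248422] [ 0.01739594 -0.02013947 -0.01058897]
```

View pics/w14.png

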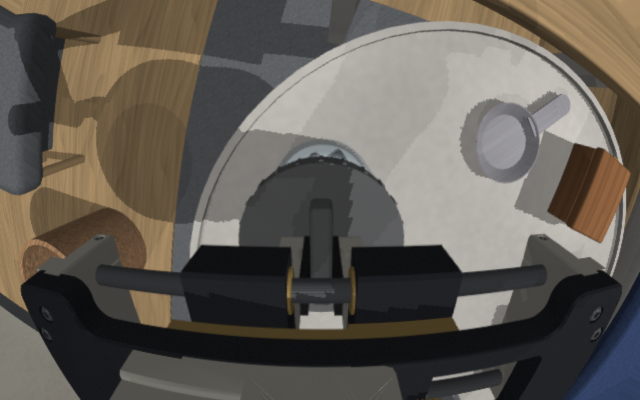

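View pics/s14z.png

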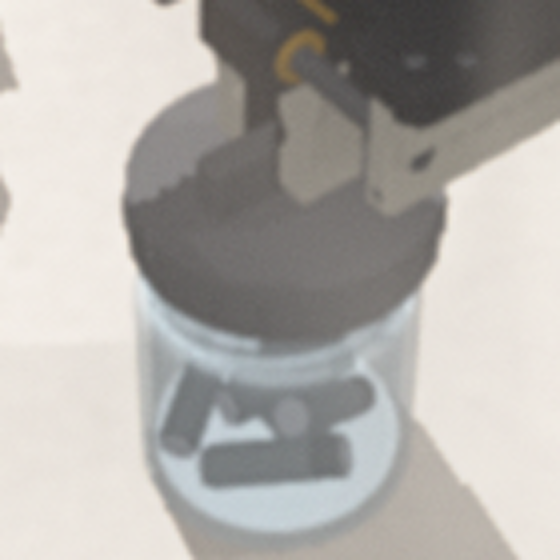

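```bash
python3 - <<'E'
from h import *
def ext(c,r,zs):
    P=np.array([proj('side',[c[0]+r*np.cos(t),c[1]+r*np.sin(t),z]) for t in np.linspace(0,6.283,200) for z in zs])
    return (P[:,0].min()-240+.5)*4,(P[:,0].max()-240+.5)*4,(P[:,1].max()-230+.5)*4
print('lid',ext((.4658,-.1905),.0495,(.1037,.124)))
print('jarbody',ext((.465,-.191),.047,(.07,)),ext((.465,-.191),.047,(.0,)))
E
```

```text
lid (np.float64(124.35778443926847), np.float64(445.6186784381712), np.float64(341.05607978914736))
jarbody (np.float64(136.66009640012635), np.float64(425.9840755245407), np.float64(413.88004328475745)) (np.float64(143.67639040545828), np.float64(414.6100154797234), np.float64(558.5584014484216))
```

Emit:
move_arm(
  rows=[
    {"delta_pos": [-0.12, 0.05, 0], "delta_rot": [0, 0, 0], "hand": 0.8},
    {"delta_pos": [0, 0, -0.2], "delta_rot": [0, 0, 0], "hand": 0.8},
    {"delta_pos": [0, 0, -0.2], "delta_rot": [0, 0, 0], "hand": 0.8},
    {"delta_pos": [0, 0, -0.1], "delta_rot": [0, 0, 0], "hand": 0.8},
    {"delta_pos": [0, 0, -0.1], "delta_rot": [0, 0, 0], "hand": 0.8},
    {"delta_pos": [0, 0, -0.1], "delta_rot": [0, 0, 0], "hand": 0.8},
    {"delta_pos": [0, 0, 0], "delta_rot": [0, 0, 0], "hand": 0.8},
    {"delta_pos": [0, 0, 0], "delta_rot": [0, 0, 0], "hand": 0.8},
    {"delta_pos": [0, 0, 0], "delta_rot": [0, 0, 0], "hand": 0.8},
    {"delta_pos": [0, 0, 0], "delta_rot": [0, 0, 0], "hand": 0.8},
  ],
)

```text
t: 38.45
eef_pos: [0.4641, -0.1902, 0.1436]
ee_rot: [-3.142, 0.0, -2.879]
force: [0.1, -0.0, -1.7]
width: 0.0117
```

```bash
python3 - <<'E'
from h import *
s=get_state();print(s['eef_pos'],np.degrees(s['ee_rot']),s['width'],s['force'],s['moment'])
E
```

```text
[ 0.46413747 -0.1901717   0.14361283] [-1.79999070e+02  7.22334915e-03 -1.64945656e+02] 0.011699108317041294 [ 0.05187758 -0.03994113 -1.70130117] [-0.02402291  0.04990261 -0.03253945]
```

Emit:
move_arm(
  rows=[
    {"delta_pos": [0, 0, -0.1], "delta_rot": [0, 0, 0], "hand": 0.8},
    {"delta_pos": [0, 0, -0.1], "delta_rot": [0, 0, 0], "hand": 0.8},
    {"delta_pos": [0, 0, -0.1], "delta_rot": [0, 0, 0], "hand": 0.8},
    {"delta_pos": [0, 0, 0], "delta_rot": [0, 0, 0], "hand": 0.8},
    {"delta_pos": [0, 0, 0], "delta_rot": [0, 0, 0], "hand": 0.8},
    {"delta_pos": [0, 0, 0], "delta_rot": [0, 0, 0], "hand": 0.8},
    {"delta_pos": [0, 0, 0], "delta_rot": [0, 0, 0], "hand": 0.8},
    {"delta_pos": [0, 0, 0], "delta_rot": [0, 0, 0], "hand": 0.8},
    {"delta_pos": [0, 0, 0], "delta_rot": [0, 0, 0], "hand": 0.8},
    {"delta_pos": [0, 0, 0], "delta_rot": [0, 0, 0], "hand": 0.8},
  ],
)

```text
t: 39.45
eef_pos: [0.4641, -0.1902, 0.1406]
ee_rot: [-3.142, 0.0, -2.879]
force: [-0.7, 0.2, 0.0]
width: 0.0118
```

```bash
python3 - <<'E'
from h import *
s=get_state();print(s['eef_pos'],np.degrees(s['ee_rot']),s['width'],s['force'],s['moment'])
S=grab_frame('side');cv2.imwrite('pics/s15z.png',cv2.resize(S[230:370,240:380],None,fx=4,fy=4,interpolation=2))
E
```

```text
[ 0.46409481 -0.19016005  0.14058122] [-1.79998556e+02  3.66724565e-04 -1.64936153e+02] 0.011849533888501887 [-0.68190628  0.24890313  0.03347857] [-0.04862859  0.03455089 -0.04845583]
```

View pics/s15z.png

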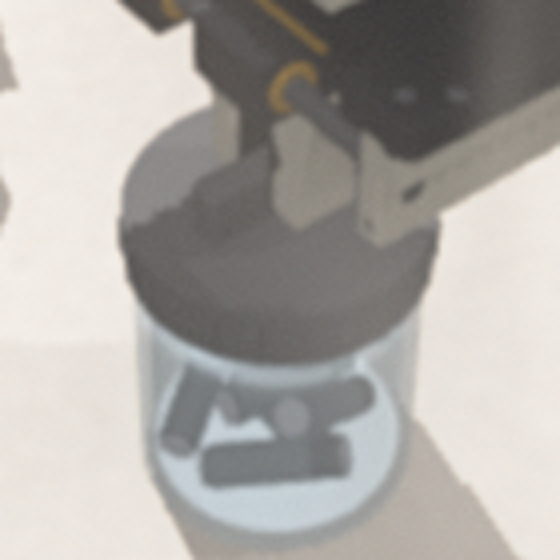

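Emit:
move_arm(
  rows=[
    {"delta_pos": [0, 0, -0.1], "delta_rot": [0, 0, 0], "hand": 0.8},
    {"delta_pos": [0, 0, -0.1], "delta_rot": [0, 0, 0], "hand": 0.8},
    {"delta_pos": [0, 0, 0], "delta_rot": [0, 0, 0], "hand": 0.8},
    {"delta_pos": [0, 0, 0], "delta_rot": [0, 0, 0], "hand": 0.8},
    {"delta_pos": [0, 0, 0], "delta_rot": [0, 0, 0], "hand": 0.8},
    {"delta_pos": [0, 0, 0], "delta_rot": [0, 0, 0], "hand": 0.8},
    {"delta_pos": [0, 0, 0], "delta_rot": [0, 0, 0], "hand": 0.8},
    {"delta_pos": [0, 0, 0], "delta_rot": [0, 0, 0], "hand": 0.8},
    {"delta_pos": [0, 0, 0], "delta_rot": [0, 0, 0], "hand": 0.8},
    {"delta_pos": [0, 0, 0], "delta_rot": [0, 0, 0], "hand": 0.8},
  ],
)

```text
t: 40.5
eef_pos: [0.4642, -0.1902, 0.1388]
ee_rot: [-3.141, 0.0, -2.879]
force: [-1.6, 0.6, 5.7]
width: 0.0115
```

```bash
python3 - <<'E'
from h import *
s=get_state();print(s['eef_pos'],np.degrees(s['ee_rot']),s['width'],s['force'],s['moment'])
E
```

```text
[ 0.46420823 -0.19023655  0.13879055] [-1.79988009e+02  1.53310404e-02 -1.64936884e+02] 0.011536949011799143 [-1.59307436  0.62283248  5.67546092] [ 0.27771733  0.56483712 -0.01293077]
```

Emit:
move_arm(
  rows=[
    {"delta_pos": [0, 0, 0], "delta_rot": [0, 0, 0], "hand": 1.5},
    {"delta_pos": [0, 0, 0], "delta_rot": [0, 0, 0], "hand": 1.5},
    {"delta_pos": [0, 0, 0], "delta_rot": [0, 0, 0], "hand": 1.5},
    {"delta_pos": [0, 0, 0], "delta_rot": [0, 0, 0], "hand": 1.5},
    {"delta_pos": [0, 0, 0], "delta_rot": [0, 0, 0], "hand": 1.5},
    {"delta_pos": [0, 0, 0], "delta_rot": [0, 0, 0], "hand": 1.5},
    {"delta_pos": [0, 0, 0], "delta_rot": [0, 0, 0], "hand": 1.5},
    {"delta_pos": [0, 0, 0], "delta_rot": [0, 0, 0], "hand": 1.5},
    {"delta_pos": [0, 0, 0], "delta_rot": [0, 0, 0], "hand": 1.5},
    {"delta_pos": [0, 0, 0], "delta_rot": [0, 0, 0], "hand": 1.5},
  ],
)

```text
t: 41.5
eef_pos: [0.4641, -0.1902, 0.1386]
ee_rot: [3.142, -0.0, -2.879]
force: [-0.1, -1.2, -0.2]
width: 0.0149
```

```bash
python3 - <<'E'
from h import *
s=get_state();print(s['eef_pos'],np.degrees(s['ee_rot']),s['width'],s['force'],s['moment'])
S=grab_frame('side');cv2.imwrite('pics/s16z.png',cv2.resize(S[230:370,240:380],None,fx=4,fy=4,interpolation=2))
cv2.imwrite('pics/w16.png',grab_frame('wrist'))
E
```

```text
[ 0.46407375 -0.19017693  0.13857339] [ 1.79999816e+02 -4.89561296e-04 -1.64939813e+02] 0.014949844622127794 [-0.12744703 -1.17275995 -0.20274674] [-0.04240406 -0.00497315  0.01232403]
```

View pics/s16z.png

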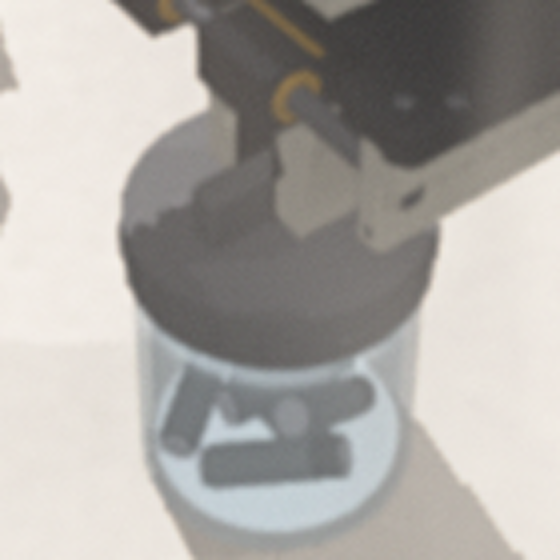

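View pics/w16.png

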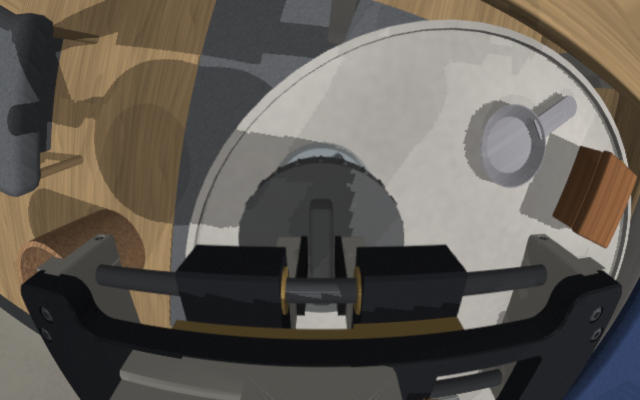

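Emit:
move_arm(
  rows=[
    {"delta_pos": [0, 0, 0], "delta_rot": [0, 0, 4], "hand": 1.4},
    {"delta_pos": [0, 0, 0], "delta_rot": [0, 0, 4], "hand": 1.4},
    {"delta_pos": [0, 0, 0], "delta_rot": [0, 0, 4], "hand": 1.4},
    {"delta_pos": [0, 0, 0], "delta_rot": [0, 0, 4], "hand": 1.4},
    {"delta_pos": [0, 0, 0], "delta_rot": [0, 0, 4], "hand": 1.4},
    {"delta_pos": [0, 0, 0], "delta_rot": [0, 0, 4], "hand": 1.4},
    {"delta_pos": [0, 0, 0], "delta_rot": [0, 0, 4], "hand": 1.4},
    {"delta_pos": [0, 0, 0], "delta_rot": [0, 0, 4], "hand": 1.4},
    {"delta_pos": [0, 0, 0], "delta_rot": [0, 0, 4], "hand": 1.4},
    {"delta_pos": [0, 0, 0], "delta_rot": [0, 0, 0], "hand": 1.4},
  ],
)

```text
t: 42.6
eef_pos: [0.4643, -0.1902, 0.1388]
ee_rot: [-3.141, 0.0, -2.249]
force: [0.6, 0.3, -0.3]
width: 0.014
```

```bash
python3 - <<'E'
from h import *
s=get_state();print(s['eef_pos'],np.degrees(s['ee_rot']),s['width'],s['force'],s['moment'],s['q'].round(2))
S=grab_frame('side');cv2.imwrite('pics/s17z.png',cv2.resize(S[230:370,240:380],None,fx=4,fy=4,interpolation=2))
E
```

```text
[ 0.46426459 -0.1901895   0.13878168] [-1.79975669e+02  1.84638458e-02 -1.28882889e+02] 0.014018553520762027 [ 0.58401644  0.3042649  -0.27362797] [0.01526532 0.04588013 0.02447245] [ 0.    0.18 -0.51  0.   -0.88 -0.68]
```

View pics/s17z.png

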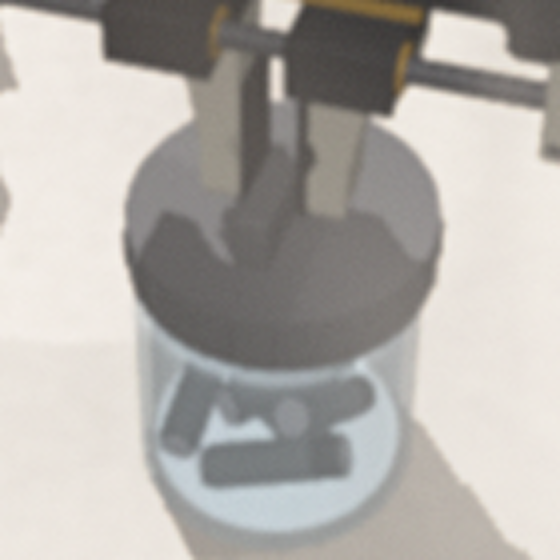

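Lid turned with the ridge and is still on top of the flights, with its bottom edge at crop row ~368. I'll turn it further.

Emit:
move_arm(
  rows=[
    {"delta_pos": [0, 0, 0], "delta_rot": [0, 0, 4], "hand": 1.4},
    {"delta_pos": [0, 0, 0], "delta_rot": [0, 0, 4], "hand": 1.4},
    {"delta_pos": [0, 0, 0], "delta_rot": [0, 0, 4], "hand": 1.4},
    {"delta_pos": [0, 0, 0], "delta_rot": [0, 0, 4], "hand": 1.4},
    {"delta_pos": [0, 0, 0], "delta_rot": [0, 0, 4], "hand": 1.4},
    {"delta_pos": [0, 0, 0], "delta_rot": [0, 0, 4], "hand": 1.4},
    {"delta_pos": [0, 0, 0], "delta_rot": [0, 0, 4], "hand": 1.4},
    {"delta_pos": [0, 0, 0], "delta_rot": [0, 0, 4], "hand": 1.4},
    {"delta_pos": [0, 0, 0], "delta_rot": [0, 0, 4], "hand": 1.4},
    {"delta_pos": [0, 0, 0], "delta_rot": [0, 0, 0], "hand": 1.4},
  ],
)

```text
t: 43.65
eef_pos: [0.4653, -0.1905, 0.1399]
ee_rot: [-3.139, -0.001, -1.622]
force: [-1.0, -0.1, 10.0]
width: 0.0145
```

```bash
python3 - <<'E'
from h import *
s=get_state();print(s['eef_pos'],np.degrees(s['ee_rot']),s['width'],s['force'],s['moment'],s['q'].round(2))
S=grab_frame('side');cv2.imwrite('pics/s18z.png',cv2.resize(S[230:370,240:380],None,fx=4,fy=4,interpolation=2))
E
```

```text
[ 0.46532879 -0.19054551  0.13993329] [-1.79843624e+02 -4.30433495e-02 -9.29178818e+01] 0.014474678390198807 [-0.957531   -0.11098686  9.98893686] [-0.07444638  0.23390892 -0.23059658] [ 0.    0.18 -0.51  0.   -0.88 -0.06]
```

View pics/s18z.png

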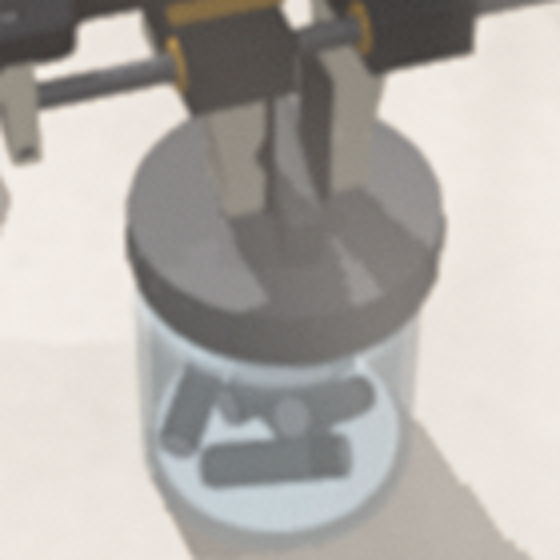

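Emit:
move_arm(
  rows=[
    {"delta_pos": [0, 0, 0.4], "delta_rot": [0, 0, 0], "hand": 1.4},
    {"delta_pos": [0, 0, 0], "delta_rot": [0, 0, 0], "hand": 1.4},
    {"delta_pos": [0, 0, 0], "delta_rot": [0, 0, 3], "hand": 1.4},
    {"delta_pos": [0, 0, 0], "delta_rot": [0, 0, 3], "hand": 1.4},
    {"delta_pos": [0, 0, 0], "delta_rot": [0, 0, 3], "hand": 1.4},
    {"delta_pos": [0, 0, 0], "delta_rot": [0, 0, 3], "hand": 1.4},
    {"delta_pos": [0, 0, 0], "delta_rot": [0, 0, 3], "hand": 1.4},
    {"delta_pos": [0, 0, 0], "delta_rot": [0, 0, 3], "hand": 1.4},
    {"delta_pos": [0, 0, 0], "delta_rot": [0, 0, 0], "hand": 1.4},
    {"delta_pos": [0, 0, 0], "delta_rot": [0, 0, 0], "hand": 1.4},
  ],
)

```text
t: 44.7
eef_pos: [0.4648, -0.1903, 0.1432]
ee_rot: [-3.14, -0.001, -1.309]
force: [0.0, -0.0, 6.4]
width: 0.0139
```

```bash
python3 - <<'E'
from h import *
s=get_state();print(s['eef_pos'],np.degrees(s['ee_rot']),s['width'],s['force'],s['moment'],s['q'].round(2))
S=grab_frame('side');cv2.imwrite('pics/s19z.png',cv2.resize(S[230:370,240:380],None,fx=4,fy=4,interpolation=2))
E
```

```text
[ 0.46475297 -0.19034363  0.14319815] [-1.79930174e+02 -4.50946077e-02 -7.49881835e+01] 0.013919453644309002 [ 1.81871885e-03 -6.42650331e-03  6.35875846e+00] [ 0.00954452  0.13528483 -0.15039161] [ 0.    0.17 -0.51  0.   -0.89  0.26]
```

View pics/s19z.png

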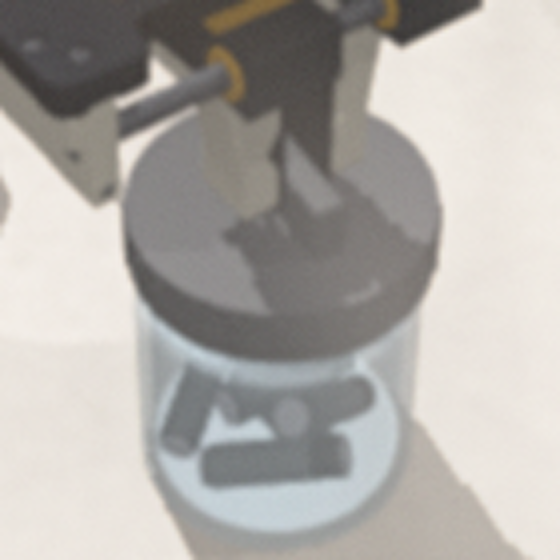

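Emit:
move_arm(
  rows=[
    {"delta_pos": [0, 0, 0], "delta_rot": [0, 0, 0], "hand": 1.8},
    {"delta_pos": [0, 0, 0], "delta_rot": [0, 0, 0], "hand": 1.8},
    {"delta_pos": [0, 0, 0], "delta_rot": [0, 0, 0], "hand": 1.8},
    {"delta_pos": [0, 0, 0], "delta_rot": [0, 0, 0], "hand": 1.4},
    {"delta_pos": [0, 0, 0], "delta_rot": [0, 0, 0], "hand": 1.4},
    {"delta_pos": [0, 0, 0], "delta_rot": [0, 0, 3], "hand": 1.4},
    {"delta_pos": [0, 0, 0], "delta_rot": [0, 0, 3], "hand": 1.4},
    {"delta_pos": [0, 0, 0], "delta_rot": [0, 0, 3], "hand": 1.4},
    {"delta_pos": [0, 0, 0], "delta_rot": [0, 0, 3], "hand": 1.4},
    {"delta_pos": [0, 0, 0], "delta_rot": [0, 0, 0], "hand": 1.4},
  ],
)

```text
t: 45.75
eef_pos: [0.4641, -0.1902, 0.1425]
ee_rot: [3.141, 0.0, -1.098]
force: [-0.3, -0.3, -0.0]
width: 0.0136
```

```bash
python3 - <<'E'
from h import *
s=get_state();print(s['eef_pos'],np.degrees(s['ee_rot']),s['width'],s['force'],s['moment'],s['q'].round(2))
S=grab_frame('side');cv2.imwrite('pics/s20z.png',cv2.resize(S[230:370,240:380],None,fx=4,fy=4,interpolation=2))
E
```

```text
[ 0.46407541 -0.19017452  0.14250688] [ 1.79994418e+02  1.43266446e-03 -6.29007027e+01] 0.01364825473641061 [-0.28292039 -0.31512851 -0.048665  ] [-0.06366137  0.09606219  0.028567  ] [ 0.    0.17 -0.51  0.   -0.89  0.47]
```

View pics/s20z.png

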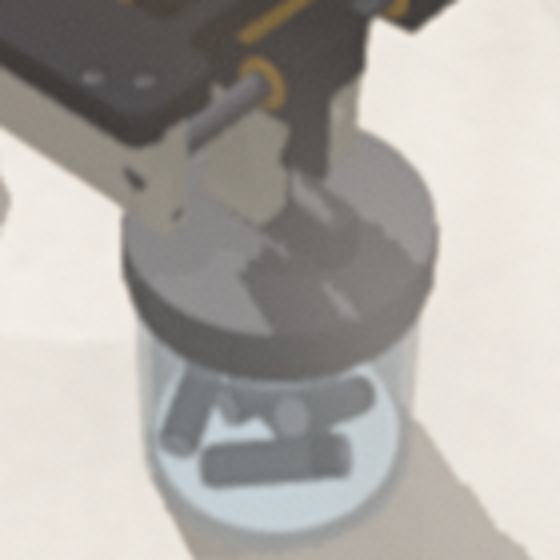

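```bash
python3 - <<'E'
from h import *
for z in(.0955,.0915,.0855,.081):
    P=np.array([proj('side',[.4645+.0495*np.cos(t),-.1905+.0495*np.sin(t),z]) for t in np.linspace(0,6.283,200)])
    print(z,(P[:,1].max()-230+.5)*4,(P[:,0].min()-240+.5)*4,(P[:,0].max()-240+.5)*4)
E
```

```text
0.0955 361.72097387304325 123.87992265126104 436.30578605624464
0.0915 371.0502337923024 124.3681715464486 435.5546824692765
0.0855 384.8956365470051 125.09330650155425 434.4391160331106
0.081 395.1645455629657 125.63153881602966 433.61104967337747
```

Emit:
move_arm(
  rows=[
    {"delta_pos": [0, 0, -0.5], "delta_rot": [0, 0, 0], "hand": 1.5},
    {"delta_pos": [0, 0, -0.6], "delta_rot": [0, 0, 0], "hand": 1.5},
    {"delta_pos": [0, 0, 0], "delta_rot": [0, 0, -4], "hand": 1.4},
    {"delta_pos": [0, 0, 0], "delta_rot": [0, 0, -4], "hand": 1.4},
    {"delta_pos": [0, 0, 0], "delta_rot": [0, 0, -4], "hand": 1.4},
    {"delta_pos": [0, 0, 0], "delta_rot": [0, 0, -4], "hand": 1.4},
    {"delta_pos": [0, 0, 0], "delta_rot": [0, 0, -4], "hand": 1.4},
    {"delta_pos": [0, 0, 0], "delta_rot": [0, 0, -4], "hand": 1.4},
    {"delta_pos": [0, 0, 0], "delta_rot": [0, 0, -4], "hand": 1.4},
    {"delta_pos": [0, 0, 0], "delta_rot": [0, 0, -4], "hand": 1.4},
  ],
)

```text
t: 46.8
eef_pos: [0.4637, -0.1901, 0.1308]
ee_rot: [3.141, 0.0, -1.661]
force: [0.7, 0.4, 0.7]
width: 0.0141
```

Emit:
move_arm(
  rows=[
    {"delta_pos": [0, 0, 0], "delta_rot": [0, 0, -4], "hand": 1.4},
    {"delta_pos": [0, 0, 0], "delta_rot": [0, 0, -4], "hand": 1.4},
    {"delta_pos": [0, 0, 0], "delta_rot": [0, 0, -4], "hand": 1.4},
    {"delta_pos": [0, 0, 0], "delta_rot": [0, 0, -4], "hand": 1.4},
    {"delta_pos": [0, 0, 0], "delta_rot": [0, 0, -4], "hand": 1.4},
    {"delta_pos": [0, 0, 0], "delta_rot": [0, 0, -4], "hand": 1.4},
    {"delta_pos": [0, 0, 0], "delta_rot": [0, 0, -4], "hand": 1.4},
    {"delta_pos": [0, 0, 0], "delta_rot": [0, 0, -4], "hand": 1.4},
    {"delta_pos": [0, 0, 0], "delta_rot": [0, 0, 0], "hand": 1.4},
    {"delta_pos": [0, 0, 0], "delta_rot": [0, 0, 0], "hand": 1.4},
  ],
)

```text
t: 47.8
eef_pos: [0.4639, -0.1901, 0.1312]
ee_rot: [3.141, -0.0, -2.214]
force: [0.3, 1.0, -0.2]
width: 0.014
```

```bash
python3 - <<'E'
from h import *
s=get_state();print(s['eef_pos'],np.degrees(s['ee_rot']),s['width'],s['force'],s['moment'],s['q'].round(2))
S=grab_frame('side');cv2.imwrite('pics/s21z.png',cv2.resize(S[230:370,240:380],None,fx=4,fy=4,interpolation=2))
E
```

```text
[ 0.46389662 -0.1901338   0.13115503] [ 1.79971620e+02 -1.69746516e-02 -1.26845009e+02] 0.013998771082480573 [ 0.28946333  0.97616237 -0.16563793] [ 0.08078085  0.09856413 -0.04379374] [ 0.    0.19 -0.52 -0.   -0.86 -0.65]
```

View pics/s21z.png

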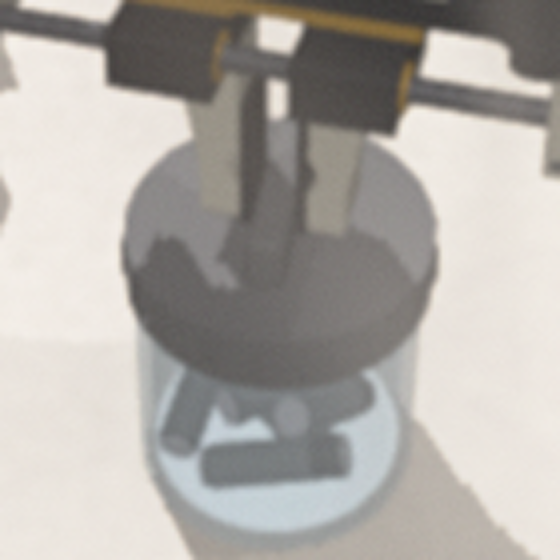

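Lid's bottom edge is now at about row 388, so it is sinking as the ridge follows. I'll keep going clockwise.

Emit:
move_arm(
  rows=[
    {"delta_pos": [0, 0, 0], "delta_rot": [0, 0, -3], "hand": 1.4},
    {"delta_pos": [0, 0, 0], "delta_rot": [0, 0, -3], "hand": 1.4},
    {"delta_pos": [0, 0, 0], "delta_rot": [0, 0, -3], "hand": 1.4},
    {"delta_pos": [0, 0, 0], "delta_rot": [0, 0, -3], "hand": 1.4},
    {"delta_pos": [0, 0, 0], "delta_rot": [0, 0, -3], "hand": 1.4},
    {"delta_pos": [0, 0, 0], "delta_rot": [0, 0, -3], "hand": 1.4},
    {"delta_pos": [0, 0, 0], "delta_rot": [0, 0, -3], "hand": 1.4},
    {"delta_pos": [0, 0, 0], "delta_rot": [0, 0, 0], "hand": 1.4},
    {"delta_pos": [0, 0, 0], "delta_rot": [0, 0, 0], "hand": 1.4},
    {"delta_pos": [0, 0, 0], "delta_rot": [0, 0, 0], "hand": 1.4},
  ],
)

```text
t: 48.85
eef_pos: [0.4636, -0.1901, 0.1314]
ee_rot: [3.141, -0.001, -2.58]
force: [-2.5, 1.2, 0.6]
width: 0.0145
```

```bash
python3 - <<'E'
from h import *
s=get_state();print(s['eef_pos'],np.degrees(s['ee_rot']),s['width'],s['force'],s['moment'],s['q'].round(2))
S=grab_frame('side');cv2.imwrite('pics/s22z.png',cv2.resize(S[230:370,240:380],None,fx=4,fy=4,interpolation=2))
E
```

```text
[ 0.46358614 -0.1900869   0.13135368] [ 1.79965055e+02 -4.82798328e-02 -1.47831282e+02] 0.014534172319927697 [-2.51264377  1.17703662  0.60738109] [0.44587641 1.00844703 0.73638455] [ 0.    0.19 -0.52 -0.   -0.86 -1.01]
```

View pics/s22z.png

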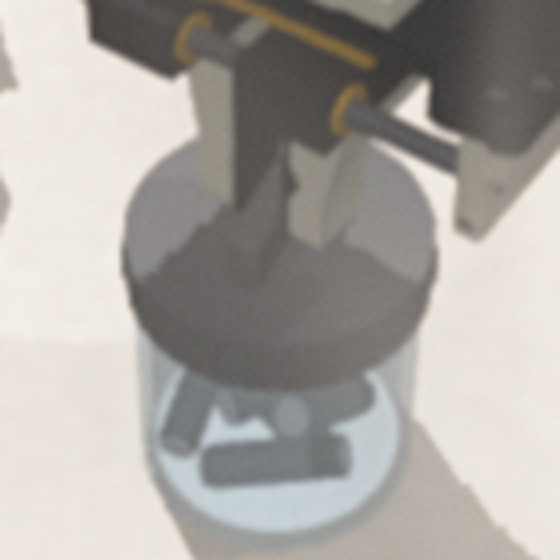

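Emit:
move_arm(
  rows=[
    {"delta_pos": [0, 0, 0], "delta_rot": [0, 0, 3], "hand": 1.6},
    {"delta_pos": [0, 0, 0], "delta_rot": [0, 0, 3], "hand": 1.6},
    {"delta_pos": [0, 0, 0], "delta_rot": [0, 0, 0], "hand": 1.6},
    {"delta_pos": [0, 0, 0], "delta_rot": [0, 0, 0], "hand": 0.8},
    {"delta_pos": [0, 0, 0], "delta_rot": [0, 0, 0], "hand": 0.8},
    {"delta_pos": [0, 0, 0], "delta_rot": [0, 0, 0], "hand": 0.8},
    {"delta_pos": [0, 0, 0], "delta_rot": [0, 0, 0], "hand": 0.8},
    {"delta_pos": [0, 0, 0], "delta_rot": [0, 0, 0], "hand": 0.8},
    {"delta_pos": [0, 0, 0], "delta_rot": [0, 0, 0], "hand": 0.8},
    {"delta_pos": [0, 0, 0], "delta_rot": [0, 0, 0], "hand": 0.8},
  ],
  force=20,
)

```text
t: 49.9
eef_pos: [0.4639, -0.1901, 0.1315]
ee_rot: [3.141, -0.0, -2.477]
force: [-1.9, 4.5, 3.4]
width: 0.0135
```

```bash
python3 - <<'E'
from h import *
s=get_state();print(s['eef_pos'],np.degrees(s['ee_rot']),s['width'],s['force'],s['moment'],s['q'].round(2))
E
```

```text
[ 0.46389349 -0.19005784  0.13154653] [ 1.79980669e+02 -8.31046255e-03 -1.41946985e+02] 0.013462669962747564 [-1.92430919  4.45896035  3.3880486 ] [1.60708894 1.24259037 0.22482764] [ 0.    0.19 -0.52 -0.   -0.86 -0.91]
```

Emit:
move_arm(
  rows=[
    {"delta_pos": [0, 0, 0], "delta_rot": [0, 0, -1.5], "hand": 0.8},
    {"delta_pos": [0, 0, 0], "delta_rot": [0, 0, -1.5], "hand": 0.8},
    {"delta_pos": [0, 0, 0], "delta_rot": [0, 0, -1.5], "hand": 0.8},
    {"delta_pos": [0, 0, 0], "delta_rot": [0, 0, -1.5], "hand": 0.8},
    {"delta_pos": [0, 0, 0], "delta_rot": [0, 0, 0], "hand": 0.8},
    {"delta_pos": [0, 0, 0], "delta_rot": [0, 0, 0], "hand": 0.8},
    {"delta_pos": [0, 0, 0], "delta_rot": [0, 0, 0], "hand": 0.8},
    {"delta_pos": [0, 0, 0], "delta_rot": [0, 0, 0], "hand": 0.8},
    {"delta_pos": [0, 0, 0], "delta_rot": [0, 0, 0], "hand": 0.8},
    {"delta_pos": [0, 0, 0], "delta_rot": [0, 0, 0], "hand": 0.8},
  ],
)

```text
t: 50.9
eef_pos: [0.4638, -0.19, 0.1315]
ee_rot: [3.141, -0.0, -2.581]
force: [-3.2, 3.8, 3.8]
width: 0.0146
```

```bash
python3 - <<'E'
from h import *
s=get_state();print(s['eef_pos'],np.degrees(s['ee_rot']),s['width'],s['force'],s['moment'],s['q'].round(2))
S=grab_frame('side');cv2.imwrite('pics/s23z.png',cv2.resize(S[230:370,240:380],None,fx=4,fy=4,interpolation=2))
E
```

```text
[ 0.46384367 -0.19002789  0.13154475] [ 1.79980977e+02 -2.42356223e-02 -1.47904230e+02] 0.014610891104853923 [-3.17841779  3.83964739  3.84688898] [1.68267463 1.22122678 0.55152127] [ 0.    0.19 -0.52 -0.   -0.86 -1.01]
```

View pics/s23z.png

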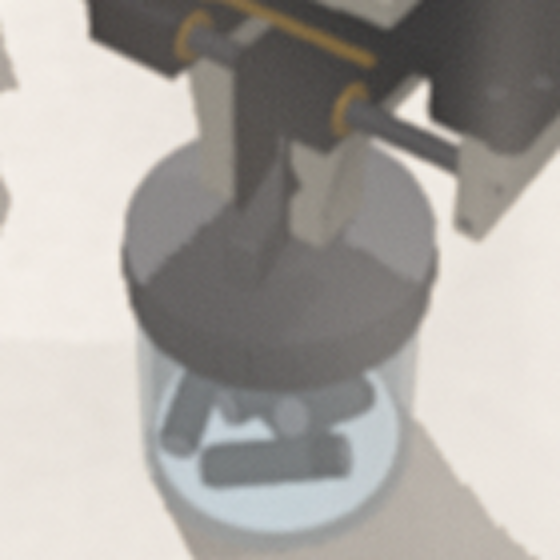

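Emit:
move_arm(
  rows=[
    {"delta_pos": [0, 0, 0], "delta_rot": [0, 0, 3], "hand": 3},
    {"delta_pos": [0, 0, 0], "delta_rot": [0, 0, 3], "hand": 3},
    {"delta_pos": [0, 0, 0], "delta_rot": [0, 0, 0], "hand": 3},
    {"delta_pos": [0, 0, 0], "delta_rot": [0, 0, 0], "hand": 3},
    {"delta_pos": [0, 0, 2], "delta_rot": [0, 0, 0], "hand": 3},
    {"delta_pos": [0, 0, 3], "delta_rot": [0, 0, 0], "hand": 3},
    {"delta_pos": [0, 0, 3], "delta_rot": [0, 0, 0], "hand": 3},
    {"delta_pos": [2.4, 2.4, 0], "delta_rot": [0, 0, 0], "hand": 3},
    {"delta_pos": [2.4, 2.4, 0], "delta_rot": [0, 0, 0], "hand": 3},
    {"delta_pos": [0, 0, 0], "delta_rot": [0, 0, 0], "hand": 3},
  ],
)

```text
t: 51.95
eef_pos: [0.5147, -0.1405, 0.2119]
ee_rot: [-3.14, 0.001, -2.477]
force: [-0.6, 0.7, -0.6]
width: 0.0299
```

Emit:
move_arm(
  rows=[
    {"delta_pos": [2.4, 2.4, 0], "delta_rot": [0, 0, 0], "hand": 3},
    {"delta_pos": [2.4, 2.4, 0], "delta_rot": [0, 0, 0], "hand": 3},
    {"delta_pos": [2.4, 2.4, 0], "delta_rot": [0, 0, 0], "hand": 3},
    {"delta_pos": [2.4, 2.4, 0], "delta_rot": [0, 0, 0], "hand": 3},
    {"delta_pos": [0, 0, 0], "delta_rot": [0, 0, 0], "hand": 3},
    {"delta_pos": [0, 0, 0], "delta_rot": [0, 0, 0], "hand": 3},
    {"delta_pos": [0, 0, 0], "delta_rot": [0, 0, 0], "hand": 3},
    {"delta_pos": [0, 0, 0], "delta_rot": [0, 0, 0], "hand": 3},
    {"delta_pos": [0, 0, 0], "delta_rot": [0, 0, 0], "hand": 3},
    {"delta_pos": [0, 0, 0], "delta_rot": [0, 0, 0], "hand": 3},
  ],
)

```text
t: 52.95
eef_pos: [0.6078, -0.0467, 0.2119]
ee_rot: [-3.141, 0.0, -2.478]
force: [-0.9, -0.1, -0.6]
width: 0.0302
```

```bash
python3 - <<'E'
from h import *
s=get_state();print(s['eef_pos'],np.degrees(s['ee_rot']),s['width'],s['force'],s['moment'])
S=grab_frame('side');cv2.imwrite('pics/side24.png',S);T=grab_frame('top');cv2.imwrite('pics/top24.png',T)
cv2.imwrite('pics/s24z.png',cv2.resize(S[240:370,260:370],None,fx=5,fy=5,interpolation=2))
cv2.imwrite('pics/t24z.png',cv2.resize(T[220:310,385:485],None,fx=6,fy=6,interpolation=2))
w=grab_frame('wrist');cv2.imwrite('pics/w24.png',w)
E
```

```text
[ 0.6078447  -0.04665267  0.21190939] [-1.79988841e+02  2.62748912e-02 -1.41983118e+02] 0.030241496785053276 [-0.87186264 -0.1370607  -0.60691744] [ 0.01648763  0.02787929 -0.01121968]
```

View pics/s24z.png

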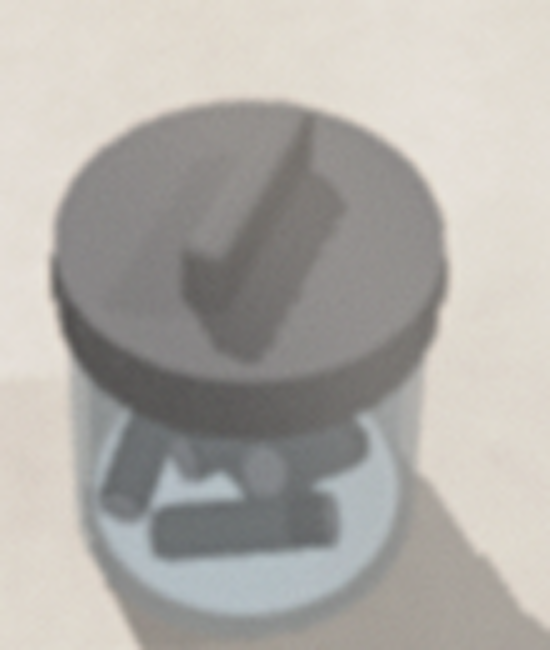

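View pics/t24z.png

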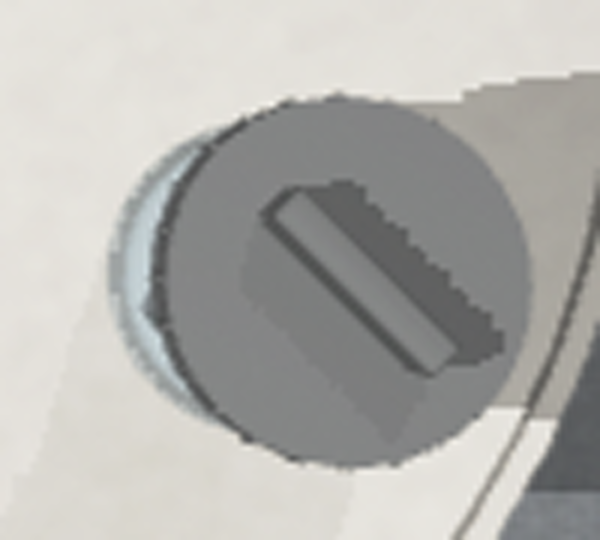

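View pics/w24.png

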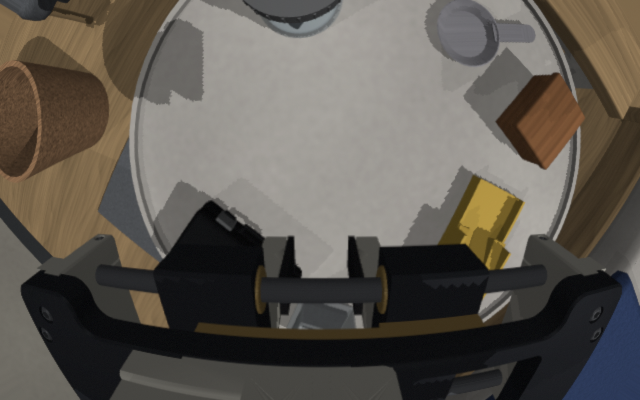

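```bash
python3 - <<'E'
from h import *
z=.1205
f=lambda x,y:onz('top',(385+(x)/6-.4,220+y/6-.4),z)
a,b=f(288,197),f(443,362);print(a,b,(a+b)/2,np.linalg.norm(a-b),np.degrees(np.arctan2(*(b-a)[[1,0]])))
S=lambda x,y:(260+x/5-.4,240+y/5-.4)
T=lambda x,y:(385+x/6-.4,220+y/6-.4)
print(tri(ray('top',T(288,197)),ray('side',S(310,118))),tri(ray('top',T(440,365)),ray('side',S(200,255))))
# side silhouette predictions for different z
for zz in(.080,.081,.082,.083,.085):
    def rows(z,fn):
        P=np.array([proj('side',[.4645+.0495*np.cos(t),-.1905+.0495*np.sin(t),z]) for t in np.linspace(0,6.283,400)]);return (fn(P[:,1])-240+.5)*5
    print(zz,'top back edge',rows(zz+.0205,np.min).round(1),'bottom front',rows(zz,np.max).round(1))
P=np.array([proj('side',[.4645+.047*np.cos(t),-.1905+.047*np.sin(t),0]) for t in np.linspace(0,6.283,400)]);print('jar base front row',(P[:,1].max()-240+.5)*5)
E
```

```text
[ 0.48656323 -0.1687787   0.1205    ] [ 0.4443129  -0.20902228  0.1205    ] [ 0.46543806 -0.18890049  0.1205    ] 0.05834926523173249 -136.39350563694978
(array([ 0.48781057, -0.17054843,  0.11521587]), np.float64(0.0024386597943052194)) (array([ 0.44366838, -0.20896896,  0.11828049]), np.float64(0.0004732055639949973))
0.08 top back edge 104.7 bottom front 446.8
0.081 top back edge 101.9 bottom front 444.0
0.082 top back edge 99.1 bottom front 441.1Traceback (most recent call last):
  File "<stdin>", line 12, in <module>
  File "<stdin>", line 11, in rows
  File "h.py", line 20, in proj
    ci=camera_info(n);M=np.linalg.inv(ci['world_from_camera']);c=M[:3,:3]@np.asarray(p)+M[:3,3];K=ci['camera_matrix']
ValueError: time passes only in moves, steps and waits
```

Emit:
move_arm(
  rows=[
    {"delta_pos": [-2.4, -2.4, 0], "delta_rot": [0, 0, 1.5], "hand": 3},
    {"delta_pos": [-2.4, -2.4, 0], "delta_rot": [0, 0, 1.5], "hand": 3},
    {"delta_pos": [-2.4, -2.4, 0], "delta_rot": [0, 0, 1.5], "hand": 3},
    {"delta_pos": [-2.4, -2.4, 0], "delta_rot": [0, 0, 1], "hand": 3},
    {"delta_pos": [-2.4, -2.4, 0], "delta_rot": [0, 0, 0], "hand": 3},
    {"delta_pos": [-2.35, -2.4, 0], "delta_rot": [0, 0, 0], "hand": 3},
    {"delta_pos": [0, 0, -3], "delta_rot": [0, 0, 0], "hand": 3},
    {"delta_pos": [0, 0, -3], "delta_rot": [0, 0, 0], "hand": 3},
    {"delta_pos": [0, 0, -1.5], "delta_rot": [0, 0, 0], "hand": 3},
    {"delta_pos": [0, 0, -0.9], "delta_rot": [0, 0, 0], "hand": 3},
  ],
  force=40,
)

```text
t: 54.1
eef_pos: [0.4639, -0.1903, 0.1264]
ee_rot: [3.14, -0.001, -2.382]
force: [-0.9, 0.2, 0.3]
width: 0.0301
```

Emit:
move_arm(
  rows=[
    {"delta_pos": [0, 0, 0], "delta_rot": [0, 0, 0], "hand": 0.8},
    {"delta_pos": [0, 0, 0], "delta_rot": [0, 0, 0], "hand": 0.8},
    {"delta_pos": [0, 0, 0], "delta_rot": [0, 0, 0], "hand": 0.8},
    {"delta_pos": [0, 0, 0], "delta_rot": [0, 0, 0], "hand": 0.8},
    {"delta_pos": [0, 0, 0], "delta_rot": [0, 0, 0], "hand": 0.8},
    {"delta_pos": [0, 0, 0], "delta_rot": [0, 0, 0], "hand": 0.8},
    {"delta_pos": [0, 0, 0], "delta_rot": [0, 0, 0], "hand": 0.8},
    {"delta_pos": [0, 0, 0], "delta_rot": [0, 0, 0], "hand": 0.8},
    {"delta_pos": [0, 0, 0], "delta_rot": [0, 0, 0], "hand": 0.8},
    {"delta_pos": [0, 0, 0], "delta_rot": [0, 0, 0], "hand": 0.8},
  ],
)

```text
t: 55.1
eef_pos: [0.4646, -0.19, 0.1284]
ee_rot: [-3.141, 0.001, -2.381]
force: [-1.8, 4.0, 5.6]
width: 0.0118
```

```bash
python3 - <<'E'
from h import *
s=get_state();print(s['eef_pos'],np.degrees(s['ee_rot']),s['width'],s['force'],s['moment'])
E
```

```text
[ 0.46463043 -0.18996803  0.12840438] [-1.79978107e+02  3.04485614e-02 -1.36409627e+02] 0.011796203243964604 [-1.75996305  3.96957121  5.61411965] [1.42864845 1.21087517 0.302004  ]
```

Emit:
move_arm(
  rows=[
    {"delta_pos": [0, 0, 0], "delta_rot": [0, 0, -1], "hand": 0.8},
    {"delta_pos": [0, 0, 0], "delta_rot": [0, 0, -1], "hand": 0.8},
    {"delta_pos": [0, 0, 0], "delta_rot": [0, 0, -1], "hand": 0.8},
    {"delta_pos": [0, 0, 0], "delta_rot": [0, 0, -1], "hand": 0.8},
    {"delta_pos": [0, 0, 0], "delta_rot": [0, 0, -1], "hand": 0.8},
    {"delta_pos": [0, 0, 0], "delta_rot": [0, 0, -1], "hand": 0.8},
    {"delta_pos": [0, 0, 0], "delta_rot": [0, 0, 0], "hand": 0.8},
    {"delta_pos": [0, 0, 0], "delta_rot": [0, 0, 0], "hand": 0.8},
    {"delta_pos": [0, 0, 0], "delta_rot": [0, 0, 0], "hand": 0.8},
    {"delta_pos": [0, 0, 0], "delta_rot": [0, 0, 0], "hand": 0.8},
  ],
)

```text
t: 56.1
eef_pos: [0.4644, -0.1897, 0.1283]
ee_rot: [3.141, 0.0, -2.484]
force: [-3.8, 6.1, 7.1]
width: 0.0125
```

```bash
python3 - <<'E'
from h import *
s=get_state();print(s['eef_pos'],np.degrees(s['ee_rot']),s['width'],s['force'],s['moment'])
E
```

```text
[ 0.46436769 -0.18973466  0.12834125] [ 1.79993227e+02  8.35246729e-03 -1.42345735e+02] 0.01254239154265258 [-3.8224547   6.09612708  7.05604332] [2.09445725 1.6320257  0.87156743]
```

Emit:
move_arm(
  rows=[
    {"delta_pos": [0, 0, 0], "delta_rot": [0, 0, 0], "hand": 2.0},
    {"delta_pos": [0, 0, 0], "delta_rot": [0, 0, 0], "hand": 2.0},
    {"delta_pos": [0, 0, 0], "delta_rot": [0, 0, 0], "hand": 2.0},
    {"delta_pos": [0, 0, 0], "delta_rot": [0, 0, 0], "hand": 1.3},
    {"delta_pos": [0, 0, 0], "delta_rot": [0, 0, 0], "hand": 1.3},
    {"delta_pos": [0, 0, 0], "delta_rot": [0, 0, -1], "hand": 1.3},
    {"delta_pos": [0, 0, 0], "delta_rot": [0, 0, -1], "hand": 1.3},
    {"delta_pos": [0, 0, 0], "delta_rot": [0, 0, -1], "hand": 1.3},
    {"delta_pos": [0, 0, 0], "delta_rot": [0, 0, 0], "hand": 1.3},
    {"delta_pos": [0, 0, 0], "delta_rot": [0, 0, 0], "hand": 1.3},
  ],
)

```text
t: 57.1
eef_pos: [0.4642, -0.1898, 0.1275]
ee_rot: [3.141, -0.0, -2.538]
force: [-2.7, 5.3, 3.7]
width: 0.0134
```

```bash
python3 - <<'E'
from h import *
s=get_state();print(s['eef_pos'],np.degrees(s['ee_rot']),s['width'],s['force'],s['moment'])
E
```

```text
[ 0.46421918 -0.18982182  0.12751256] [ 1.79960223e+02 -2.65997641e-02 -1.45443041e+02] 0.013377500793685273 [-2.68484161  5.26999528  3.7159045 ] [1.91745263 1.10821813 0.68813584]
```

Emit:
move_arm(
  rows=[
    {"delta_pos": [0, 0, 0], "delta_rot": [0, 0, 0], "hand": 3},
    {"delta_pos": [0, 0, 0], "delta_rot": [0, 0, 0], "hand": 3},
    {"delta_pos": [0, 0, 0], "delta_rot": [0, 0, 0], "hand": 3},
    {"delta_pos": [0, 0, 0], "delta_rot": [0, 0, 0], "hand": 3},
    {"delta_pos": [0, 0, 1], "delta_rot": [0, 0, 0], "hand": 3},
    {"delta_pos": [0, 0, 2], "delta_rot": [0, 0, 0], "hand": 3},
    {"delta_pos": [0, 0, 0], "delta_rot": [0, 0, 0], "hand": 0},
    {"delta_pos": [0, 0, 0], "delta_rot": [0, 0, 0], "hand": 0},
    {"delta_pos": [0, 0, 0], "delta_rot": [0, 0, 0], "hand": 0},
    {"delta_pos": [0, 0, 0], "delta_rot": [0, 0, 0], "hand": 0},
  ],
  force=20,
)

```text
t: 58.1
eef_pos: [0.4642, -0.1902, 0.1572]
ee_rot: [3.141, -0.001, -2.539]
force: [-1.3, -0.1, -0.6]
width: 0.0037
```

```bash
python3 - <<'E'
from h import *
s=get_state();print(s['eef_pos'],np.degrees(s['ee_rot']),s['width'],s['force'],s['moment'])
E
```

```text
[ 0.46422623 -0.19016505  0.15717631] [ 1.79968235e+02 -3.74822983e-02 -1.45450328e+02] 0.0037304165160928415 [-1.28594474 -0.12324174 -0.6450623 ] [ 0.04737723  0.00220487 -0.01898002]
```

Emit:
move_arm(
  rows=[
    {"delta_pos": [0, 0, -0.5], "delta_rot": [0, 0, 0], "hand": 0},
    {"delta_pos": [0, 0, -0.4], "delta_rot": [0, 0, 0], "hand": 0},
    {"delta_pos": [0, 0, -0.3], "delta_rot": [0, 0, 0], "hand": 0},
    {"delta_pos": [0, 0, -0.1], "delta_rot": [0, 0, 0], "hand": 0},
    {"delta_pos": [0, 0, 0], "delta_rot": [0, 0, 0], "hand": 0},
    {"delta_pos": [0, 0, 0], "delta_rot": [0, 0, 0], "hand": 0},
    {"delta_pos": [0, 0, 0], "delta_rot": [0, 0, 0], "hand": 0},
    {"delta_pos": [0, 0, 0], "delta_rot": [0, 0, 0], "hand": 0},
    {"delta_pos": [0, 0, 0], "delta_rot": [0, 0, 0], "hand": 0},
    {"delta_pos": [0, 0, 0], "delta_rot": [0, 0, 0], "hand": 0},
  ],
)

```text
t: 59.1
eef_pos: [0.4646, -0.1902, 0.1446]
ee_rot: [-3.142, 0.0, -2.538]
force: [0.1, -1.3, 0.4]
width: 0.0007
```

Emit:
move_arm(
  rows=[
    {"delta_pos": [0, 0, -0.05], "delta_rot": [0, 0, 0], "hand": 0},
    {"delta_pos": [0, 0, 0], "delta_rot": [0, 0, 0], "hand": 0},
    {"delta_pos": [0, 0, 0], "delta_rot": [0, 0, 0], "hand": 0},
    {"delta_pos": [0, 0, 0], "delta_rot": [0, 0, 0], "hand": 0},
    {"delta_pos": [0, 0, 0], "delta_rot": [0, 0, 0], "hand": 0},
    {"delta_pos": [0, 0, 0], "delta_rot": [0, 0, 0], "hand": 0},
    {"delta_pos": [0, 0, 0], "delta_rot": [0, 0, 0], "hand": 0},
    {"delta_pos": [0, 0, 0], "delta_rot": [0, 0, 0], "hand": 0},
    {"delta_pos": [0, 0, 0], "delta_rot": [0, 0, 0], "hand": 0},
    {"delta_pos": [0, 0, 0], "delta_rot": [0, 0, 0], "hand": 0},
  ],
)

```text
t: 60.1
eef_pos: [0.4646, -0.1902, 0.1441]
ee_rot: [3.142, -0.0, -2.538]
force: [0.9, -1.0, -0.3]
width: 0.0006
```

Emit:
move_arm(
  rows=[
    {"delta_pos": [0, 0, -0.05], "delta_rot": [0, 0, 0], "hand": 0},
    {"delta_pos": [0, 0, 0], "delta_rot": [0, 0, 0], "hand": 0},
    {"delta_pos": [0, 0, 0], "delta_rot": [0, 0, 0], "hand": 0},
    {"delta_pos": [0, 0, 0], "delta_rot": [0, 0, 0], "hand": 0},
    {"delta_pos": [0, 0, 0], "delta_rot": [0, 0, 0], "hand": 0},
    {"delta_pos": [0, 0, 0], "delta_rot": [0, 0, 0], "hand": 0},
    {"delta_pos": [0, 0, 0], "delta_rot": [0, 0, 0], "hand": 0},
    {"delta_pos": [0, 0, 0], "delta_rot": [0, 0, 0], "hand": 0},
    {"delta_pos": [0, 0, 0], "delta_rot": [0, 0, 0], "hand": 0},
    {"delta_pos": [0, 0, 0], "delta_rot": [0, 0, 0], "hand": 0},
  ],
)

```text
t: 61.1
eef_pos: [0.4646, -0.1902, 0.1436]
ee_rot: [3.142, 0.0, -2.538]
force: [-0.3, -0.6, -0.6]
width: 0.0006
```

Emit:
move_arm(
  rows=[
    {"delta_pos": [0, 0, -0.05], "delta_rot": [0, 0, 0], "hand": 0},
    {"delta_pos": [0, 0, 0], "delta_rot": [0, 0, 0], "hand": 0},
    {"delta_pos": [0, 0, 0], "delta_rot": [0, 0, 0], "hand": 0},
    {"delta_pos": [0, 0, 0], "delta_rot": [0, 0, 0], "hand": 0},
    {"delta_pos": [0, 0, 0], "delta_rot": [0, 0, 0], "hand": 0},
    {"delta_pos": [0, 0, 0], "delta_rot": [0, 0, 0], "hand": 0},
    {"delta_pos": [0, 0, 0], "delta_rot": [0, 0, 0], "hand": 0},
    {"delta_pos": [0, 0, 0], "delta_rot": [0, 0, 0], "hand": 0},
    {"delta_pos": [0, 0, 0], "delta_rot": [0, 0, 0], "hand": 0},
    {"delta_pos": [0, 0, 0], "delta_rot": [0, 0, 0], "hand": 0},
  ],
)

```text
t: 62.1
eef_pos: [0.4646, -0.1902, 0.1431]
ee_rot: [-3.142, 0.0, -2.538]
force: [-0.7, -0.4, 0.4]
width: 0.0002
```

Emit:
move_arm(
  rows=[
    {"delta_pos": [0, 0, -0.05], "delta_rot": [0, 0, 0], "hand": 0},
    {"delta_pos": [0, 0, 0], "delta_rot": [0, 0, 0], "hand": 0},
    {"delta_pos": [0, 0, 0], "delta_rot": [0, 0, 0], "hand": 0},
    {"delta_pos": [0, 0, 0], "delta_rot": [0, 0, 0], "hand": 0},
    {"delta_pos": [0, 0, 0], "delta_rot": [0, 0, 0], "hand": 0},
    {"delta_pos": [0, 0, 0], "delta_rot": [0, 0, 0], "hand": 0},
    {"delta_pos": [0, 0, 0], "delta_rot": [0, 0, 0], "hand": 0},
    {"delta_pos": [0, 0, 0], "delta_rot": [0, 0, 0], "hand": 0},
    {"delta_pos": [0, 0, 0], "delta_rot": [0, 0, 0], "hand": 0},
    {"delta_pos": [0, 0, 0], "delta_rot": [0, 0, 0], "hand": 0},
  ],
)

```text
t: 63.1
eef_pos: [0.4646, -0.1902, 0.1428]
ee_rot: [-3.141, 0.0, -2.538]
force: [-2.9, 0.6, 5.1]
width: 0.0002
```

Emit:
move_arm(
  rows=[
    {"delta_pos": [0, 0, -0.05], "delta_rot": [0, 0, 0], "hand": 0},
    {"delta_pos": [0, 0, 0], "delta_rot": [0, 0, 0], "hand": 0},
    {"delta_pos": [0, 0, 0], "delta_rot": [0, 0, 0], "hand": 0},
    {"delta_pos": [0, 0, 0], "delta_rot": [0, 0, 0], "hand": 0},
    {"delta_pos": [0, 0, 0], "delta_rot": [0, 0, 0], "hand": 0},
    {"delta_pos": [0, 0, 0], "delta_rot": [0, 0, 0], "hand": 0},
    {"delta_pos": [0, 0, 0], "delta_rot": [0, 0, 0], "hand": 0},
    {"delta_pos": [0, 0, 0], "delta_rot": [0, 0, 0], "hand": 0},
    {"delta_pos": [0, 0, 0], "delta_rot": [0, 0, 0], "hand": 0},
    {"delta_pos": [0, 0, 0], "delta_rot": [0, 0, 0], "hand": 0},
  ],
)

```text
t: 64.1
eef_pos: [0.4647, -0.1902, 0.1428]
ee_rot: [-3.141, 0.0, -2.538]
force: [-3.3, 1.8, 9.6]
width: 0.0005
```

Fingertip contact at TCP 0.1428 puts the ridge top at 0.1208, so the lid origin is about 81.3 mm and it's home. I'll retreat straight up and away.

Emit:
move_arm(
  rows=[
    {"delta_pos": [0, 0, 1], "delta_rot": [0, 0, 0], "hand": 0},
    {"delta_pos": [0, 0, 3], "delta_rot": [0, 0, 0], "hand": 0},
    {"delta_pos": [0, 0, 4], "delta_rot": [0, 0, 0], "hand": 0},
    {"delta_pos": [2.5, 3, 0], "delta_rot": [0, 0, 0], "hand": 0},
    {"delta_pos": [2.5, 3, 0], "delta_rot": [0, 0, 0], "hand": 0},
    {"delta_pos": [2.5, 3, 0], "delta_rot": [0, 0, 0], "hand": 0},
    {"delta_pos": [2.5, 3, 0], "delta_rot": [0, 0, 0], "hand": 0},
    {"delta_pos": [2.5, 3, 0], "delta_rot": [0, 0, 0], "hand": 0},
    {"delta_pos": [0, 0, 0], "delta_rot": [0, 0, 0], "hand": 0},
    {"delta_pos": [0, 0, 0], "delta_rot": [0, 0, 0], "hand": 0},
  ],
)

```text
t: 65.1
eef_pos: [0.5898, -0.0394, 0.2216]
ee_rot: [3.141, -0.001, -2.537]
force: [-0.5, -0.3, 0.5]
width: 0.0002
```

```bash
python3 - <<'E'
from h import *
s=get_state();print(s['t'],s['eef_pos'],s['force'])
T=grab_frame('top');S=grab_frame('side');cv2.imwrite('pics/side25.png',S)
cv2.imwrite('pics/t25z.png',cv2.resize(T[220:310,385:485],None,fx=6,fy=6,interpolation=2))
for z in (.1205,):
    f=lambda x,y:onz('top',(385+x/6-.4,220+y/6-.4),.1015)
    print(f(168,282),f(530,282),(f(168,282)+f(530,282))/2,(f(345,98)+f(345,466))/2)
E
```

```text
65.1 [ 0.58979172 -0.03941684  0.22162321] [-0.51280291 -0.32526071  0.54477451]
[ 0.46368514 -0.14097541  0.1015    ] [ 0.465279  -0.2387213  0.1015   ] [ 0.46448207 -0.18984836  0.1015    ] [ 0.46482676 -0.18871401  0.1015    ]
```

View pics/t25z.png

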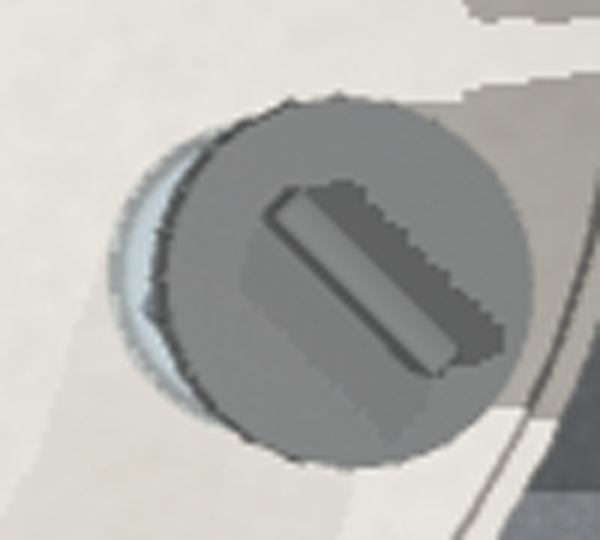

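View pics/side25.png

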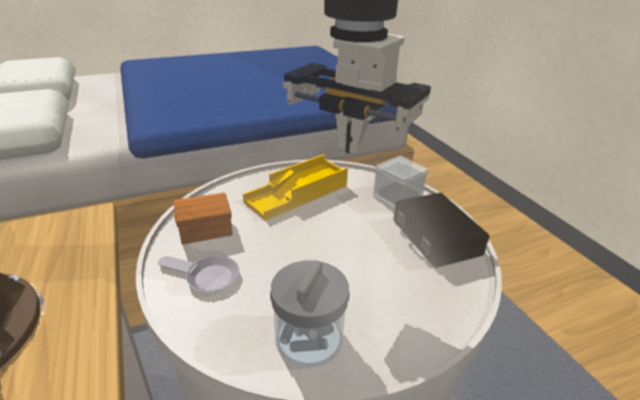

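The lid is on the jar, level and centred at (0.4645,-0.189). The cells are inside and the bystanders haven't moved. I'm handing in.

```bash
python3 -c "
from station import *
print(job_done())"
```

```text
the job is handed in; nothing more can be done
None
```

I packed all six batteries in the jar, screwed the lid down to its stop, and handed the job in at about 65 s. No verdict was reported.

**What I did**
- I pushed the jammed cell up the chute into the hopper with closed fingers and lifted it out.
- I put it and the five loose cells in the jar; only five loose ones were visible.
- I set the lid on the neck and turned it back about 90° until it dropped into the thread. I then screwed it clockwise about 75° to a firm stop and released it.

**Last checks**
- **Lid height:** a fingertip touch on the ridge puts the lid's origin about 81.3 mm above the jar's (limit 82.1 mm).
- **Lid position:** it looks level, and the camera estimates of its centre agree with the jar's to about 2 mm (limit 4 mm). That is no better than the camera calibration.
- **Cells:** I counted six in the jar in the wrist view before the lid went on.
- **Bystanders:** the hard case, cube and wooden box look unmoved in the pictures.

**What disagreed**
- **Camera height:** the raw camera height for the ridge read 2–5 mm low throughout, so I relied on the touch.
- **Ridge angle:** the camera put the ridge at -136° after release, against about -140° inferred from the jaws under torque. I turned it to the stop again, and the final picture looked the same as before. A few degrees would change the height by only about 0.25 mm.

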